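Put spare contactors away in a lift-up bench locker

ROBOT

A 6-joint arm with a two-finger parallel gripper is mounted at the origin on the work surface. World frame = base frame: x ahead of the robot, y to its left, z up, the work surface at z = 0. Lengths are in mm, angles in rad, forces in N, time in s.
With the tool pointing down it reaches from about 425 to 1125 mm from the base axis. Payload 14.9 kg.
Tool frame: the origin (TCP) lies between the finger pads; the fingertips stand 17 mm ahead of it and the grasp point (between the pads) lies 2 mm behind it (manip.tip_extent is the distance from the TCP to the fingertips, in mm); z points along the fingers, y is the line along which they close (so a half turn about z gives the same grasp; the last joint's range is limited). The gripper opens to 91 mm and grips with 3 to 60 N. Pads are 32 mm wide; open, the fingers measure 118 mm over their backs; the gripper's body (76 mm by 178 mm) begins 60 mm behind the grasp point.
Start: joints at [-1.148, 0.379, 1.734, -0, 1.028, -0.033], TCP at [308.124, -628.552, 207.032] pointing down, gripper open.
Joint ranges: [-2.77, 2.77], [-0.74, 2.19], [0, 2.66], [-1.06, 4.2], [0.31, 2.87], [-3.08, 3.08]. Speed limits (rad/s): [1.89, 1.89, 2.39, 3.14, 3.14, 3.14].

INTERFACE

Orientations are given as a unit quaternion [x, y, z, w].
In Python, from station import manip, optics, spotter gives the robot as it stands. The module is installed in compiled form; this text tells all that it offers.
- The arm moves only by the tool send_rows, never from a script. Its arguments are lists of equal length, an entry for each row: "travel": the shift along the world's x, y, z in m, a list of three; "twist": the turn, a rotation vector about the world's x, y, z in rad, a list of three; "fingers": the closure in counts, from 0 (fully open) to 255 (shut). A call has 1 to 20 rows; each row is the pose to reach, as a shift and turn from the pose commanded when the call began; what a row does not reach only later rows make up. A row lasts 1/12 s, in which the tool goes at most 41.7 mm and 7.16 degrees, less where a joint would pass 70% of its speed; a pose out of reach is approached as far as the arm can. A call with a gripper value outside its range is refused whole. The fingers move at their own pace and stop on an object; "squeeze" is the grip in N (left out, the last holds). Time passes only in rows, so rows that repeat a pose let the fingers close. It gives the time, the measured TCP pose, the force, the opening and the grip force at its end, in the units of the state.
- manip.state(): the state, without advancing time (a new reading comes with each control period).
- optics.camera(name): name is "scene" or "top" or "wrist"; returns a dict with "image" (420x560x3 uint8, blue, green, red), "K" (3x3 intrinsics, pixels), "origin" and "orientation" of the camera in the world. Camera axes: x right, y up, looking along -z (the intrinsics and any distortion apply to the point x, -y, -z); pixel columns grow to the right and rows downward; lengths in mm; the calibration is good to about 2 mm. A picture is of the moment at which its call begins. There is no depth.
- manip.close_job(): hands the job in; it is judged then, once.
Trained networks look in the newest picture that a camera, given by its name, has taken for a name from the list of things; names that differ only in an ending like _2 or _b are one class to them, and where a whole thing is asked for, a point or a joint stands for the part that bears it (a point fixed in the world has none). Each returns a list of dicts, best first, with "p" (0 to 1); they miss things now and then, are a little off and sometimes report something else, mostly with a low value. They report only what shows in the picture. A call takes as long as a camera call. They do not tell look-alikes from the thing itself.
- spotter.cut_out(camera, query): "pixels" (420x560 bool, what is visible of it).
- spotter.tip_of(camera, query): "location" ([x, y, z] in mm, in world coordinates, good to about 4 mm: a listed point, or the origin of a listed thing).
The state is a dict: "clock": time; "qpos": joint angles; "qvel": joint speeds; "effort": joint torques, N m; "eef_pos": TCP position; "tool_rot": TCP orientation; "contact_force": force on the tool from outside, world axes, zero at the start; "ft_torque": the same for the moment, N m; "width": finger opening in mm; "gripper_force": force on a finger pad.
Only numpy, scipy, OpenCV 4.12 (cv2) and the standard library are available. Lean on these libraries where they do the work, as an engineer would, in place of code of your own. Each camera call takes 0.05 s, during which the arm holds its last target. There are 200 camera calls.

TASK

The tray in front of the bench locker holds a few spare contactors: put them away. Raise the locker's lift-up door until its stay locks and holds it up by itself, stand every contactor upright on the locker's floor, and slide the emptied tray squarely under the locker, flat on the bench, until only its handle sticks out in front. Press the release paddle to unlock the stay and lower the door gently, without a slam, until it is fully shut; leave everything else on the bench where it is.

Things in the scene. Friction and masses are not known exactly. Their poses are not given: they have to be found in the camera images.
- locker: grey sheet-steel bench locker with a sloping front, fixed, 452 mm wide (y), 180 mm deep (x), 206 mm high, on four short slotted-angle legs. Origin: on the bench, straight below the middle of the floor's front edge; x points into the locker, away from the robot; y along its width, z up. The roof (z = 200 to 206 mm) covers only x = 109 to 180 mm
- locker_floor (a point): where parts stand: point on the locker floor's top (z = 70 mm), mid-width, 80 mm behind its front edge. Clear width inside 440 mm; inner face of the back 94 mm behind this point. The door shuts on a plane sloping from the floor's front edge up and back (40 degrees from upright) to the hinge line, so a contactor's centre must stand at least 70 mm behind the front edge
- locker_bay (a point): point on the bench below the middle of the floor's front edge: mouth of the open space under the locker. Clear height 62 mm, clear width between the legs 412 mm, clear depth 174 mm up to a rear tie bar. Axes as the locker's
- door (a joint): lift-up door, rad: 0 shut, grows as raised; horizontal at 0.87; the stay locks when it is raised beyond about 2.27, then holds it at 2.23, 12 degrees short of standing straight up; end stop 2.35. White panel 424 mm wide, 174 mm from hinge to free edge, 10 mm thick. Damped: unlocked it sinks slowly (under 0.6 rad/s), stops about 0.1 to 0.2 short of shut and has to be pushed home. It takes 5 to 10 N at the handle
- door_handle (a point): middle of the door's bar handle: round steel bar, 10 mm diameter, 130 mm long, parallel to the hinge, 40 mm off the door's outer face (50 mm off the plane of its inner face, which holds the hinge line), 120 mm from the hinge measured down the door. About z = 140 mm with the door shut, 328 mm with it locked open
- door_hinge (a point): middle of the door's hinge line, at the front edge of the locker's roof (z = 200 mm); its y axis at all times is the hinge line. The handle moves on a circle of 130 mm radius about it: towards the robot, up, then back
- stay (a joint): hook of the stay, rad: 0 at rest (sprung), grows as the release paddle is pressed, end 0.24. While the door is raised past 1.75 its crank pin pushes the hook aside (to about 0.12); it springs back to 0 on locking. To unlock, press the paddle beyond 0.15 and keep it down until the door has sunk below about 2.0 (1 to 3 s); let go earlier, it may lock again
- stay_pad (a point): middle of the top face of the black release paddle, 34 mm (x) by 44 mm (y) around this point, sticking out forward and sideways at the locker's +y end, beside the door, about z = 174 mm. Pressed straight down, 16 to 26 mm, with 3 to 5 N. The door's end edge is 71 mm from this point along the locker's y
- tray: shallow aluminium tray, loose, 0.45 kg, 95 mm (x) by 350 mm (y), walls 24 mm high and 4 mm thick, floor 4 mm. Origin: centre of its underside. Its handle is on its -x side
- tray_handle (a point): middle of the tray's bow handle: a round bar of 10 mm diameter and 84 mm length along the tray's y, 30 mm in front of the tray's -x wall, 40 mm above the tray's underside
- contactor1: spare mini contactor, loose, white plastic block, 58 mm (x) by 45 mm (y) by 57 mm high; the upper 23 mm are only 40 mm long in x; the two flat 45 mm-apart sides are good to grip. 0.18 kg. Origin: centre of its underside, z up. Two to four of the four are present, in a row along the tray
- contactor2: spare mini contactor, loose, white plastic block, 58 mm (x) by 45 mm (y) by 57 mm high; the upper 23 mm are only 40 mm long in x; the two flat 45 mm-apart sides are good to grip. 0.18 kg. Origin: centre of its underside, z up. Two to four of the four are present, in a row along the tray
- contactor3: spare mini contactor, loose, white plastic block, 58 mm (x) by 45 mm (y) by 57 mm high; the upper 23 mm are only 40 mm long in x; the two flat 45 mm-apart sides are good to grip. 0.18 kg. Origin: centre of its underside, z up. Two to four of the four are present, in a row along the tray
- contactor4: spare mini contactor, loose, white plastic block, 58 mm (x) by 45 mm (y) by 57 mm high; the upper 23 mm are only 40 mm long in x; the two flat 45 mm-apart sides are good to grip. 0.18 kg. Origin: centre of its underside, z up. Two to four of the four are present, in a row along the tray
- tape: bystander, to be left alone: roll of black insulating tape lying flat, 96 mm across, 24 mm high
- driver: bystander, to be left alone: screwdriver with a blue handle lying flat, 200 mm long
- spray: bystander, to be left alone: spray can standing up, 52 mm across, 170 mm high
- carton: bystander, to be left alone: closed cardboard carton, 85 x 115 x 65 mm
- breaker: bystander, to be left alone: grey circuit breaker with a black toggle standing up, 60 x 36 x 85 mm (not a contactor)
- packet: bystander, to be left alone: flat paper packet, 100 x 65 x 28 mm
- cup: bystander, to be left alone: white mug, 76 mm across, 85 mm high
There are look-alikes about, which are no part of the job. Leave any orange look-alike of the contactor4 alone. Leave any blue look-alike of the contactor3 alone.

How it is judged:
By the outcome, as a careful person would: the job done as asked, in the order asked, and still so for the second after the job is handed in, with the robot touching nothing.
Of contactor1, contactor2, contactor3, contactor4 only 2 to 4 are there at a start; the rules pass over those that are not, and their reading is None.
At some moment in a run one of tray, contactor1, contactor2, contactor3, contactor4 may be knocked a few centimetres aside while the robot is not near it.
It also fails if it takes over 210 s, if anything falls off the work surface, if the arm or the gripper's body presses on something with over 40 N, if the wrist force passes 120 N, or if a joint passes its speed limit or range.

## Working session

There is one attempt and no reset: what is moved stays moved. The work goes in short steps, Python scripts to look and compute and a tool call to move; the robot and the scene stay as the last step left them, time stands still between calls to the robot, and variables do not carry over. Pictures are saved under pics/ and viewed, at most 14 in all, crops included, and the job is handed in when it is done.

Besides the shell and the picture viewer there is one more tool, called after ">>>" by a JSON object that holds its "op" and its "data", one argument or row to a line. send_rows: Moves the arm, as the interface text tells. Its arguments: {"type":"object","properties":{"travel":{"type":"array"},"twist":{"type":"array"},"fingers":{"type":"array"},"squeeze":{"type":"number"}},"required":["travel","twist","fingers"]}

```bash
mkdir -p pics
cat > h.py <<'E'
import numpy as np, cv2
from station import manip, optics, spotter
from scipy.spatial.transform import Rotation as R
def snap(c,name=None):
    d=optics.camera(c)
    if name: cv2.imwrite(f'pics/{name}.png',d['image'])
    return d
def ray(d,u,v):
    K=np.array(d['K']);p=np.linalg.inv(K)@[u,v,1.0]
    r=R.from_quat(d['orientation']).apply([p[0],-p[1],-p[2]])
    return np.array(d['origin']),r
def atz(d,u,v,z):
    o,r=ray(d,u,v);return o+r*(z-o[2])/r[2]
def proj(d,P):
    q=R.from_quat(d['orientation']).inv().apply(np.array(P,float)-np.array(d['origin']))
    p=np.array(d['K'])@[q[0],-q[1],-q[2]];return p[:2]/p[2]
def tips(c,names,k=4):
    for n in names:
        for e in spotter.tip_of(c,n)[:k]: print(c,n,round(e['p'],2),np.round(e['location']))
E
python3 - <<'E'
from h import *
for c in ['scene','top']:
    d=snap(c,c+'1'); print(c,np.round(d['origin']),{k:d[k] for k in d if k not in('image','origin')})
    tips(c,['locker','locker_floor','locker_bay','door_handle','door_hinge','stay_pad','tray','tray_handle','contactor1','tape','driver','spray','carton','breaker','packet','cup'],6)
print(manip.state())
a=cv2.imread('pics/scene1.png');b=cv2.imread('pics/top1.png')
E
```

```text
scene [1228.  661.  846.] {'K': array([[388.66194521,   0.        , 284.43490278],
       [  0.        , 388.66194521, 213.99637859],
       [  0.        ,   0.        ,   1.        ]]), 'orientation': array([0.16892527, 0.42054381, 0.82515889, 0.3372239 ])}
scene locker 0.49 [412.   6.  45.]
scene door_handle 0.72 [586. -41. 143.]
scene door_handle 0.72 [ 386. -433.   -2.]
scene door_hinge 0.83 [705. -44. 200.]
scene stay_pad 0.79 [656. 238. 177.]
scene stay_pad 0.29 [ 391. -432.    0.]
scene tray 0.59 [488.  18.  -5.]
scene tray_handle 0.59 [414.   7.  42.]
scene contactor1 0.92 [354. 178.   4.]
scene contactor1 0.89 [480. 150.   1.]
scene contactor1 0.89 [496. 271.   0.]
scene contactor1 0.87 [ 336. -102.   -1.]
scene contactor1 0.65 [489.  57.   4.]
scene tape 0.91 [503. 439.  -4.]
scene driver 0.82 [351. 465.   2.]
scene driver 0.7 [ 386. -430.   -0.]
scene spray 0.72 [ 514. -507.    0.]
scene carton 0.8 [ 390. -435.   -2.]
scene breaker 0.56 [ 323. -287.    2.]
scene breaker 0.23 [487.  18.  -1.]
scene packet 0.75 [374. 360.   0.]
scene cup 0.48 [487.  58.   5.]
scene cup 0.37 
[... 1321 characters left out ...]
4.]
{'clock': 1.7, 'qpos': array([-1.14829390e+00,  3.78866305e-01,  1.73419936e+00,  3.57564544e-05,
        1.02849850e+00, -3.32830323e-02]), 'qvel': array([-0.00022895, -0.00027006, -0.00065929,  0.00294249,  0.00154127,
        0.00075585]), 'effort': array([ 2.38808912e-03, -7.63667393e+01, -4.34731865e+01,  6.52314699e-02,
        3.89961095e-02, -1.45772461e-06]), 'eef_pos': array([ 308.13774744, -628.5504915 ,  207.05565222]), 'tool_rot': array([9.74146728e-01, 2.25916250e-01, 1.77794456e-05, 1.10172034e-05]), 'contact_force': array([ 0.33466122, -0.05049768, -0.42961904]), 'ft_torque': array([ 0.02577489, -0.00157003,  0.04593379]), 'gripper_force': 0.0, 'width': 91.51756231288503}
```

View pics/scene1.png

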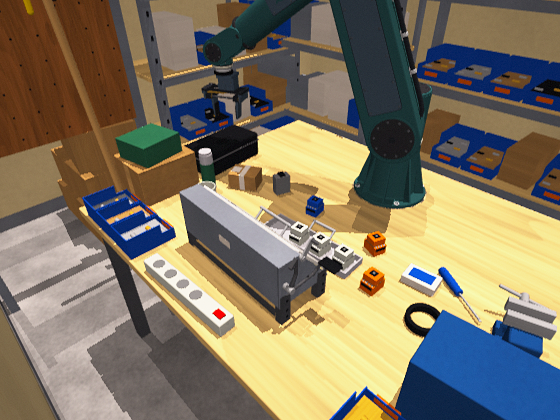

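View pics/top1.png

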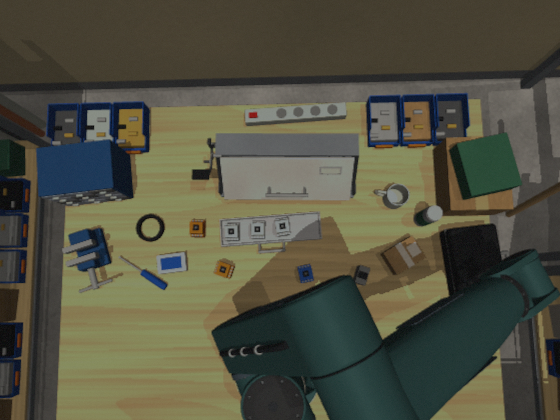

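The scene shows three white contactors in the tray (top view about (231,231), (257,229), (283,226)). Two orange look-alikes sit at (197,228) and (226,269), and a blue one at (306,273); these stay put. The tray's contactors fit the task because they're white and in a row in the tray. I'll confirm with one enlarged crop and measure the yaws.

Run:
```python
from h import *
d=snap('top');im=d['image']
cv2.imwrite('pics/crop1.png',cv2.resize(im[125:260,190:370],None,fx=4,fy=4,interpolation=cv2.INTER_CUBIC))
for q in ['locker','door_handle','tray','contactor1','stay_pad','tray_handle']:
    for e in spotter.cut_out('top',q)[:6]:
        m=e['pixels'].astype(np.uint8)
        ys,xs=np.nonzero(m)
        r=cv2.minAreaRect(np.c_[xs,ys].astype(np.float32))
        z={'locker':206,'door_handle':140,'tray':24,'contactor1':57,'stay_pad':174,'tray_handle':40}[q]
        if q=='contactor1': z=50
        B=[np.round(atz(d,*p,z)[:2]).tolist() for p in cv2.boxPoints(r)]
        print(q,round(e['p'],2),m.sum(),np.round(r[0]),np.round(r[1]),B)
```

```text
locker 0.71 9710 [275. 166.] [ 67. 166.] [[786.0, 252.0], [773.0, -274.0], [559.0, -265.0], [570.0, 250.0]]
door_handle 0.55 5583 [278. 178.] [149.  46.] [[582.0, 228.0], [735.0, 224.0], [709.0, -266.0], [558.0, -256.0]]
tray 0.57 2354 [270. 233.] [ 38. 102.] [[535.0, 198.0], [552.0, -158.0], [420.0, -162.0], [403.0, 189.0]]
contactor1 0.83 246 [258. 230.] [17. 13.] [[516.0, 79.0], [515.0, 34.0], [457.0, 35.0], [458.0, 79.0]]
contactor1 0.81 249 [281. 226.] [18. 14.] [[523.0, 3.0], [530.0, -44.0], [468.0, -53.0], [461.0, -6.0]]
contactor1 0.66 221 [305. 273.] [17. 14.] [[360.0, -72.0], [370.0, -117.0], [315.0, -129.0], [305.0, -85.0]]
contactor1 0.57 257 [231. 232.] [17. 14.] [[511.0, 171.0], [510.0, 123.0], [452.0, 124.0], [453.0, 172.0]]
contactor1 0.52 227 [224. 269.] [17. 13.] [[343.0, 208.0], [385.0, 193.0], [365.0, 138.0], [323.0, 152.0]]
contactor1 0.38 250 [361. 274.] [14. 19.] [[307.0, -254.0], [366.0, -276.0], [350.0, -320.0], [292.0, -297.0]]
stay_pad 0.68 248 [207. 161.] [17. 42.] [[651.0, 263.0], [775.0, 206.0], [749.0, 156.0], [626.0, 213.0]]
tray_handle 0.97 2210 [270. 233.] [ 37. 101.] [[528.0, 193.0], [548.0, -156.0], [421.0, -162.0], [401.0, 183.0]]
```

View pics/crop1.png

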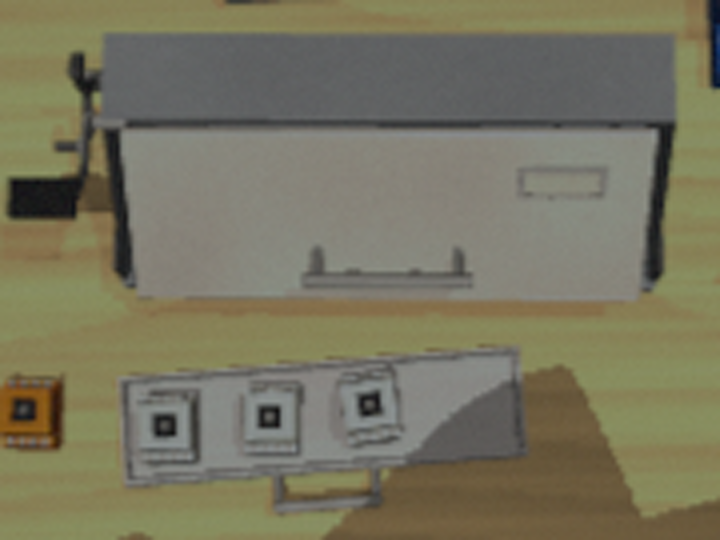

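The crop confirms it: white contactors at crop (165,425), (270,418) and (370,407), with the orange one outside the tray. Door handle bar at (303–472, 281), paddle at (8–78, 178–216). I'll convert these corners to world positions.

Run:
```python
from h import *
d=snap('top')
def w(n,pts,z):
    P=np.array([atz(d,190+(x-1.5)/4,125+(y-1.5)/4,z)[:2] for x,y in pts]);print(n,np.round(P,0).tolist(),'yaw',[round(float(np.arctan2(*(P[i]-P[i+1])[[0,1]]*[-1,1])),3) for i in range(len(P)-1)],np.round(P.mean(0),1))
w('roofback',[(104,36),(673,33)],206)
w('rooffront',[(104,122),(673,122)],206)
w('bar',[(303,280),(472,282)],146)
w('doorbot',[(134,297),(639,300)],72)
w('paddle',[(8,178),(78,178),(78,216),(8,216)],174)
w('tray',[(122,380),(518,349),(523,450),(128,484)],24)
w('trayh',[(280,508),(380,501)],44)
w('c1',[(165,427)],57);w('c2',[(269,418)],57);w('c3',[(370,406)],57)
print(R.from_quat(d['orientation']).as_euler('zyx'))
s=snap('scene')
for e in spotter.cut_out('scene','contactor1')[:5]:
    ys,xs=np.nonzero(e['pixels']);print(xs.mean(),ys.mean())
```

```text
roofback [[779.0, 176.0], [770.0, -273.0]] yaw [-0.019] [774.4 -48.6]
rooffront [[709.0, 176.0], [698.0, -271.0]] yaw [-0.023] [703.5 -47.2]
bar [[590.0, 24.0], [585.0, -113.0]] yaw [-0.033] [587.3 -44.4]
doorbot [[591.0, 171.0], [579.0, -256.0]] yaw [-0.027] [585.2 -42.4]
paddle [[673.0, 258.0], [672.0, 202.0], [640.0, 202.0], [642.0, 258.0]] yaw [-0.023, -1.568, 3.119] [656.6 230.2]
tray [[526.0, 188.0], [546.0, -156.0], [458.0, -158.0], [436.0, 183.0]] yaw [0.058, -1.551, -3.075] [491.7  14.5]
trayh [[411.0, 51.0], [416.0, -34.0]] yaw [0.051] [413.6   8.5]
c1 [[481.0, 147.0]] yaw [] [481.2 147.1]
c2 [[487.0, 59.0]] yaw [] [487.1  58.6]
c3 [[496.0, -27.0]] yaw [] [495.6 -27.3]
[-1.5884652  -0.13585794  0.01996622]
343.2566371681416 255.1946902654867
375.09178743961354 242.77777777777777
371.7145790554415 280.4271047227926
314.021582733813 205.46043165467626
320.60893854748605 244.0614525139665
```

>>> {"op": "send_rows", "data": {
  "travel": [
    [0,0,0.08],
    [0,0,0.1],
    [0.279,0.584,0.1],
    [0.279,0.584,0.1],
    [0.279,0.584,0.1],
    [0.279,0.584,0.1],
    [0.279,0.584,0.1],
    [0.279,0.584,0.1],
    [0.279,0.584,0.1],
    [0.279,0.584,0.1],
    [0.279,0.584,0.1],
    [0.279,0.584,0.1],
    [0.279,0.584,0.1],
    [0.279,0.584,0.1],
    [0.279,0.584,0.1],
    [0.279,0.584,0.1],
    [0.279,0.584,0.1],
    [0.279,0.584,0.1],
    [0.279,0.584,0.1],
    [0.279,0.584,0.1]
  ],
  "twist": [
    [0,0,0],
    [0,0,0.1],
    [0,0,0.2],
    [0,0,0.3],
    [0,0,0.4],
    [0,0,0.5],
    [0,0,0.6],
    [0,0,0.7],
    [0,0,0.8],
    [0,0,0.9],
    [0,0,1.0],
    [0,0,1.09],
    [0,0,1.09],
    [0,0,1.09],
    [0,0,1.09],
    [0,0,1.09],
    [0,0,1.09],
    [0,0,1.09],
    [0,0,1.09],
    [0,0,1.09]
  ],
  "fingers": [160,160,160,160,160,160,160,160,160,160,160,160,160,160,160,160,160,160,160,160],
  "squeeze": 30
}}

```text
clock: 3.87
eef_pos: [587.3, -43.6, 306.9]
tool_rot: [0.715, 0.699, -0.0, -0.0]
contact_force: [-0.2, 0.0, 0.5]
width: 33.7
gripper_force: 0.0
```

Run:
```python
from h import *
d=snap('wrist','w1');print(np.round(d['origin']))
tips('wrist',['door_handle','door_hinge','locker_floor','locker','locker_bay'],2)
```

```text
[588.  35. 485.]
wrist door_handle 0.89 [587. -43. 141.]
wrist door_hinge 0.68 [703. -51. 201.]
wrist locker_floor 0.29 [594. -42.   2.]
wrist locker 0.88 [596. -45.   2.]
wrist locker 0.34 [482.  58.   7.]
```

View pics/w1.png

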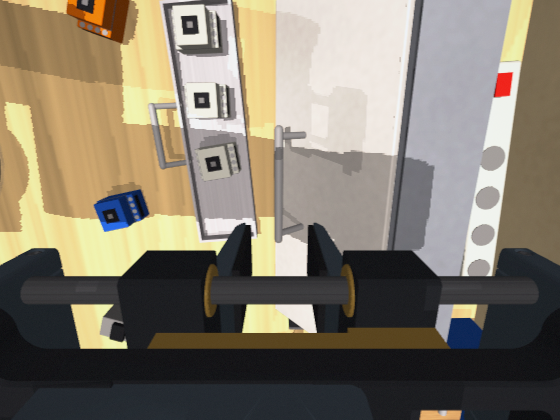

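The wrist picture shows the handle bar at (279, 130–240) running down between the fingers, and its measured position agrees with the top view. Next: descend and grip.

>>> {"op": "send_rows", "data": {
  "travel": [
    [0,0,-0.03],
    [0,0,-0.06],
    [0,0,-0.09],
    [0,0,-0.12],
    [0,0,-0.14],
    [0,0,-0.155],
    [0,0,-0.165],
    [0,0,-0.167],
    [0,0,-0.167],
    [0,0,-0.167],
    [0,0,-0.167],
    [0,0,-0.167],
    [0,0,-0.167],
    [0,0,-0.167],
    [0,0,-0.167]
  ],
  "twist": [
    [0,-0.1,0],
    [0,-0.15,0],
    [0,-0.15,0],
    [0,-0.15,0],
    [0,-0.15,0],
    [0,-0.15,0],
    [0,-0.15,0],
    [0,-0.15,0],
    [0,-0.15,0],
    [0,-0.15,0],
    [0,-0.15,0],
    [0,-0.15,0],
    [0,-0.15,0],
    [0,-0.15,0],
    [0,-0.15,0]
  ],
  "fingers": [160,160,160,160,160,160,160,160,160,255,255,255,255,255,255]
}}

```text
clock: 5.42
eef_pos: [587.2, -44.5, 140.3]
tool_rot: [0.714, 0.696, 0.054, 0.052]
contact_force: [-0.1, -1.1, 0.3]
width: 0.4
gripper_force: 0.2
```

Run:
```python
from h import *
s=manip.state();p=s['eef_pos'];print(p,s['width'],s['gripper_force'],s['contact_force'])
# arc
def H(q):
    a=q-0.8727; return np.array([-120*np.cos(a)+50*np.sin(a),120*np.sin(a)+50*np.cos(a)])
h0=H(0)
for q in np.arange(0,2.36,0.1).tolist()+[2.27,2.30,2.32,2.34]:
    d=H(q)-h0; print(round(q,2),np.round(d).astype(int))
```

```text
[587.17931712 -44.51462426 140.27338135] 0.3988195312130696 0.240579915989656 [-0.12399287 -1.08486374  0.25470051]
0.0 [0 0]
0.1 [-5 12]
0.2 [-10  24]
0.3 [-13  37]
0.4 [-14  50]
0.5 [-15  63]
0.6 [-14  76]
0.7 [-11  88]
0.8 [ -8 101]
0.9 [ -3 113]
1.0 [  3 125]
1.1 [ 10 136]
1.2 [ 18 146]
1.3 [ 27 155]
1.4 [ 37 163]
1.5 [ 48 171]
1.6 [ 59 177]
1.7 [ 71 182]
1.8 [ 83 186]
1.9 [ 96 188]
2.0 [109 190]
2.1 [122 190]
2.2 [135 188]
2.3 [148 186]
2.27 [144 187]
2.3 [148 186]
2.32 [150 185]
2.34 [153 184]
```

Run:
```python
from h import *
d=snap('wrist','w2');tips('wrist',['door_handle'],2)
s=snap('scene');tips('scene',['door_handle','door_hinge'],2)
print(proj(d,[587,-44,140]))
cv2.imwrite('pics/s2.png',np.hstack([cv2.resize(d['image'],(400,300)),cv2.resize(s['image'][160:310,170:370],(400,300))]))
```

```text
wrist door_handle 0.97 [586. -45. 139.]
scene door_handle 0.74 [587. -42. 141.]
scene door_handle 0.65 [659. 237. 177.]
scene door_hinge 0.85 [701. -42. 200.]
scene door_hinge 0.57 [657. 238. 175.]
[279.33957137 242.3283139 ]
```

View pics/s2.png

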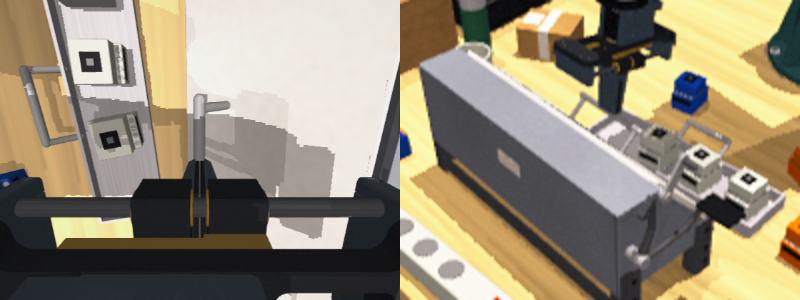

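Run:
```python
from h import *
d=snap('wrist');s=snap('scene');t=snap('top')
st=manip.state();print(st['width'],st['gripper_force'],st['eef_pos'],st['contact_force'])
for z in (110,120,130,140,150): print(z,proj(d,[587,19,z]),proj(s,[587,19,z]))
print('tcp',proj(s,st['eef_pos']),proj(d,st['eef_pos']), 'tip',proj(d,st['eef_pos']+R.from_quat(st['tool_rot']).apply([0,0,17])))
a=cv2.resize(d['image'][110:330,180:380],None,fx=2,fy=2,interpolation=cv2.INTER_CUBIC)
b=cv2.resize(s['image'][185:275,240:330],(396,440),interpolation=cv2.INTER_CUBIC)
cv2.imwrite('pics/c3.png',np.hstack([a,b]))
```

```text
0.4185694587834548 0.30177450680639595 [587.1940349  -44.55430842 140.06771607] [-0.12209044 -0.17448837 -0.62742843]
110 [270.36499116 138.98218297] [288.78281034 233.89561147]
120 [272.26948759 140.05124049] [288.78862773 231.29069356]
130 [274.36963272 141.23012216] [288.79450449 228.65918892]
140 [276.69720743 142.53666765] [288.80044154 226.00068844]
150 [279.29126986 143.99280161] [288.80643981 223.31477455]
tcp [274.06249556 216.90966222] [279.6703065  243.24802672] tip [279.60032561 233.32526269]
```

View pics/c3.png

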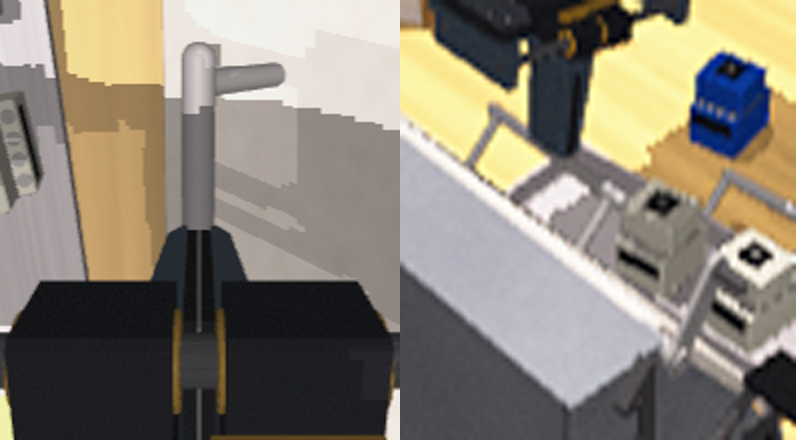

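Run:
```python
from h import *
print(manip.tip_extent)
s=snap('scene')
# bar ends: predicted in scene
for y in (-109,-44,21):
  print(y,[np.round(proj(s,[587-.022*(y+44),y,z])).tolist() for z in (130,140,150)])
print(np.round(proj(s,[587,-44.5,123])))
im=cv2.resize(s['image'][195:245,250:315],None,fx=10,fy=10,interpolation=cv2.INTER_CUBIC)
cv2.imwrite('pics/c4.png',im)
```

```text
17.0
-109 [[260.0, 211.0], [260.0, 208.0], [260.0, 206.0]]
-44 [[274.0, 220.0], [274.0, 217.0], [274.0, 214.0]]
21 [[290.0, 229.0], [290.0, 226.0], [290.0, 223.0]]
[274. 221.]
```

View pics/c4.png

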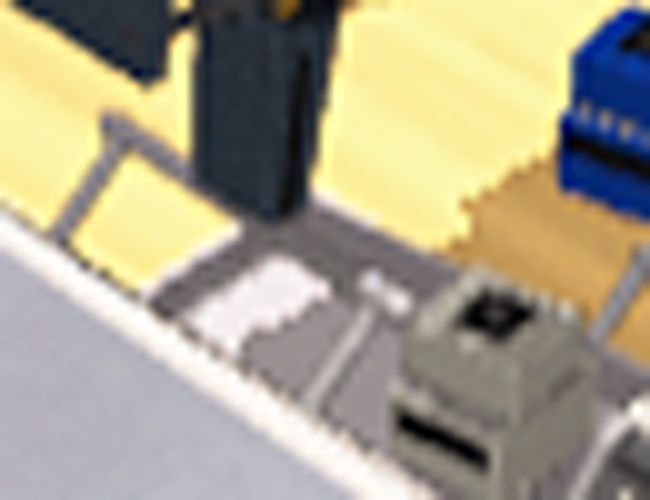

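Run:
```python
from h import *
s=snap('scene');st=manip.state();T=R.from_quat(st['tool_rot'])
print(T.as_matrix().round(2))
for e in (17,7,-3,-13):
  print(e,[np.round(proj(s,st['eef_pos']+T.apply([sx*16,sy*13,e])),1).tolist() for sx in(-1,1) for sy in (-1,1)])
```

```text
[[ 0.02  0.99  0.15]
 [ 1.   -0.03  0.  ]
 [ 0.    0.15 -0.99]]
17 [[273.3, 218.2], [267.0, 220.6], [280.2, 222.7], [273.9, 225.2]]
7 [[273.6, 215.4], [267.2, 217.8], [280.5, 219.9], [274.2, 222.4]]
-3 [[273.8, 212.7], [267.5, 215.0], [280.8, 217.1], [274.5, 219.6]]
-13 [[274.1, 209.9], [267.8, 212.2], [281.1, 214.3], [274.8, 216.7]]
```

>>> {"op": "send_rows", "data": {
  "travel": [
    [0,0,0],
    [0,0,0],
    [0,0,0],
    [0,0,0],
    [0,0,0],
    [0,0,0]
  ],
  "twist": [
    [0,0,0],
    [0,0,0],
    [0,0,0],
    [0,0,0],
    [0,0,0],
    [0,0,0]
  ],
  "fingers": [160,160,160,160,160,160]
}}

```text
clock: 6.42
eef_pos: [587.1, -44.5, 140.0]
tool_rot: [0.714, 0.696, 0.054, 0.052]
contact_force: [0.8, 0.1, 0.3]
width: 33.9
gripper_force: 0.0
```

Run:
```python
from h import *
s=snap('scene');d=snap('wrist')
im=cv2.resize(s['image'][195:245,250:315],None,fx=6,fy=6,interpolation=cv2.INTER_CUBIC)
a=cv2.resize(d['image'][110:330,180:400],None,fx=300/220,fy=300/220)
cv2.imwrite('pics/c5.png',np.hstack([im,a]))
```

```text
(no output)
```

View pics/c5.png

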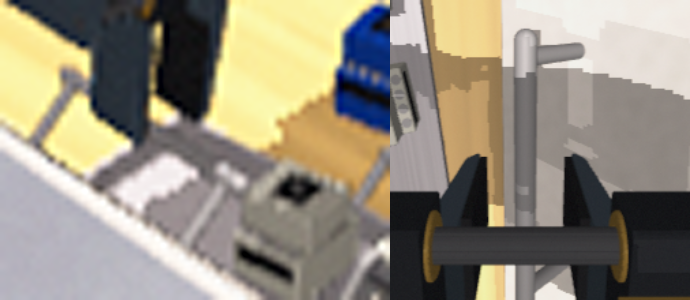

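The fingertips look to end right about bar height rather than below it, so I'll descend further, slowly and with a narrower opening, watching the force.

>>> {"op": "send_rows", "data": {
  "travel": [
    [0,0,0],
    [0,0,0],
    [0,0,-0.003],
    [0,0,-0.006],
    [0,0,-0.009],
    [0,0,-0.012],
    [0,0,-0.012],
    [0,0,-0.012]
  ],
  "twist": [
    [0,0,0],
    [0,0,0],
    [0,0,0],
    [0,0,0],
    [0,0,0],
    [0,0,0],
    [0,0,0],
    [0,0,0]
  ],
  "fingers": [185,185,185,185,185,185,185,185]
}}

```text
clock: 7.18
eef_pos: [586.9, -44.5, 127.7]
tool_rot: [0.714, 0.696, 0.053, 0.052]
contact_force: [0.6, 0.9, -0.2]
width: 25.0
gripper_force: 0.0
```

>>> {"op": "send_rows", "data": {
  "travel": [
    [0,0,0],
    [0,0,0],
    [0,0,0],
    [0,0,0],
    [0,0,0],
    [0,0,0]
  ],
  "twist": [
    [0,0,0],
    [0,0,0],
    [0,0,0],
    [0,0,0],
    [0,0,0],
    [0,0,0]
  ],
  "fingers": [255,255,255,255,255,255]
}}

```text
clock: 7.68
eef_pos: [588.4, -44.6, 128.8]
tool_rot: [0.714, 0.696, 0.055, 0.053]
contact_force: [5.8, 0.5, 0.5]
width: 8.9
gripper_force: 30.0
```

>>> {"op": "send_rows", "data": {
  "travel": [
    [0,0,0],
    [0,0,0],
    [0,0,-0.003],
    [0,0,-0.006],
    [0,0,-0.009],
    [0,0,-0.009],
    [0,0,-0.009],
    [0,0,-0.009],
    [0,0,-0.009],
    [0,0,-0.009],
    [0,0,-0.009]
  ],
  "twist": [
    [0,0,0],
    [0,0,0],
    [0,0,0],
    [0,0,0],
    [0,0,0],
    [0,0,0],
    [0,0,0],
    [0,0,0],
    [0,0,0],
    [0,0,0],
    [0,0,0]
  ],
  "fingers": [185,185,185,185,185,185,255,255,255,255,255]
}}

```text
clock: 8.6
eef_pos: [589.4, -44.7, 120.4]
tool_rot: [0.714, 0.696, 0.055, 0.054]
contact_force: [8.4, 2.0, 1.1]
width: 9.2
gripper_force: 30.0
```

Run:
```python
import numpy as np
def H(q):
    a=q-0.8727; return np.array([-120*np.cos(a)+50*np.sin(a),120*np.sin(a)+50*np.cos(a)])
def P(q):
    t=np.interp(q,[0,.4,2.3],[.15,.15,-.4]);d=18
    v=H(q)+d*np.array([np.sin(t),-np.cos(t)]);return v,t
p0,t0=P(0)
for q in np.linspace(0.06,2.33,40):
    v,t=P(q);v=v-p0;print(f"{q:.2f}: [{v[0]/1e3:.3f}, {-.022*v[0]/1e3:.3f}, {v[1]/1e3:.3f}] tw {t0-t:.2f}")
```

```text
0.06: [-0.003, 0.000, 0.007] tw 0.00
0.12: [-0.006, 0.000, 0.014] tw 0.00
0.18: [-0.009, 0.000, 0.021] tw 0.00
0.23: [-0.011, 0.000, 0.028] tw 0.00
0.29: [-0.012, 0.000, 0.036] tw 0.00
0.35: [-0.014, 0.000, 0.043] tw 0.00
0.41: [-0.014, 0.000, 0.051] tw 0.00
0.47: [-0.015, 0.000, 0.058] tw 0.02
0.53: [-0.015, 0.000, 0.066] tw 0.04
0.58: [-0.015, 0.000, 0.073] tw 0.05
0.64: [-0.014, 0.000, 0.081] tw 0.07
0.70: [-0.013, 0.000, 0.088] tw 0.09
0.76: [-0.011, 0.000, 0.096] tw 0.10
0.82: [-0.009, 0.000, 0.103] tw 0.12
0.87: [-0.007, 0.000, 0.110] tw 0.14
0.93: [-0.004, 0.000, 0.117] tw 0.15
0.99: [-0.001, 0.000, 0.123] tw 0.17
1.05: [0.003, -0.000, 0.130] tw 0.19
1.11: [0.007, -0.000, 0.136] tw 0.20
1.17: [0.011, -0.000, 0.142] tw 0.22
1.22: [0.016, -0.000, 0.148] tw 0.24
1.28: [0.021, -0.000, 0.153] tw 0.26
1.34: [0.026, -0.001, 0.158] tw 0.27
1.40: [0.032, -0.001, 0.163] tw 0.29
1.46: [0.037, -0.001, 0.168] tw 0.31
1.52: [0.044, -0.001, 0.172] tw 0.32
1.57: [0.050, -0.001, 0.175] tw 0.34
1.63: [0.056, -0.001, 0.179] tw 0.36
1.69: [0.063, -0.001, 0.182] tw 0.37
1.75: [0.070, -0.002, 0.184] tw 0.39
1.81: [0.077, -0.002, 0.186] tw 0.41
1.86: [0.084, -0.002, 0.188] tw 0.42
1.92: [0.091, -0.002, 0.189] tw 0.44
1.98: [0.098, -0.002, 0.190] tw 0.46
2.04: [0.106, -0.002, 0.191] tw 0.47
2.10: [0.113, -0.002, 0.190] tw 0.49
2.16: [0.120, -0.003, 0.190] tw 0.51
2.21: [0.127, -0.003, 0.189] tw 0.52
2.27: [0.135, -0.003, 0.188] tw 0.54
2.33: [0.142, -0.003, 0.186] tw 0.55
```

>>> {"op": "send_rows", "data": {
  "travel": [
    [-0.002,0,0.007],
    [-0.005,0,0.014],
    [-0.008,0,0.021],
    [-0.01,0,0.028],
    [-0.011,0,0.036],
    [-0.013,0,0.043],
    [-0.013,0,0.051],
    [-0.014,0,0.058],
    [-0.014,0,0.066],
    [-0.014,0,0.073],
    [-0.013,0,0.081],
    [-0.012,0,0.088],
    [-0.01,0,0.096],
    [-0.008,0,0.103],
    [-0.006,0,0.11],
    [-0.003,0,0.117],
    [0,0,0.123],
    [0.004,0,0.13],
    [0.008,0,0.136],
    [0.012,0,0.142]
  ],
  "twist": [
    [0,0,0],
    [0,0,0],
    [0,0,0],
    [0,0,0],
    [0,0,0],
    [0,0,0],
    [0,0,0],
    [0,0.02,0],
    [0,0.04,0],
    [0,0.05,0],
    [0,0.07,0],
    [0,0.09,0],
    [0,0.1,0],
    [0,0.12,0],
    [0,0.14,0],
    [0,0.15,0],
    [0,0.17,0],
    [0,0.19,0],
    [0,0.2,0],
    [0,0.22,0]
  ],
  "fingers": [255,255,255,255,255,255,255,255,255,255,255,255,255,255,255,255,255,255,255,255]
}}

```text
clock: 10.27
eef_pos: [602.2, -45.1, 259.4]
tool_rot: [0.716, 0.698, -0.023, -0.022]
contact_force: [42.6, -6.8, -48.4]
width: 9.5
gripper_force: 30.0
```

Run:
```python
import numpy as np
Rr,d=128.9,25;c0=np.array([599.1,261.0])
for q in list(np.arange(1.15,2.33,0.06))+[2.33]:
    f=np.radians(40.7)+q-1.15; t=np.interp(q,[0.4,2.3],[.15,-.4]) if q>1.17 else -.07
    v=np.array([702,200])+Rr*np.array([-np.cos(f),np.sin(f)])+d*np.array([np.sin(t),-np.cos(t)])-c0
    print(f"{q:.2f}: [{v[0]/1e3:.3f}, 0, {v[1]/1e3:.3f}] {-.07-t:.2f}")
```

```text
1.15: [0.003, 0, -0.002] 0.00
1.21: [0.008, 0, 0.004] 0.01
1.27: [0.013, 0, 0.009] 0.03
1.33: [0.019, 0, 0.014] 0.05
1.39: [0.025, 0, 0.019] 0.07
1.45: [0.031, 0, 0.023] 0.08
1.51: [0.037, 0, 0.027] 0.10
1.57: [0.043, 0, 0.031] 0.12
1.63: [0.050, 0, 0.034] 0.14
1.69: [0.057, 0, 0.037] 0.15
1.75: [0.064, 0, 0.039] 0.17
1.81: [0.071, 0, 0.041] 0.19
1.87: [0.078, 0, 0.043] 0.21
1.93: [0.085, 0, 0.044] 0.22
1.99: [0.093, 0, 0.044] 0.24
2.05: [0.100, 0, 0.044] 0.26
2.11: [0.107, 0, 0.044] 0.28
2.17: [0.115, 0, 0.043] 0.29
2.23: [0.122, 0, 0.042] 0.31
2.29: [0.129, 0, 0.040] 0.33
2.33: [0.134, 0, 0.038] 0.33
```

>>> {"op": "send_rows", "data": {
  "travel": [
    [0.003,0,-0.002],
    [0.008,0,0.004],
    [0.013,0,0.009],
    [0.019,0,0.014],
    [0.025,0,0.019],
    [0.031,0,0.023],
    [0.037,-0.001,0.027],
    [0.043,-0.001,0.031],
    [0.05,-0.001,0.034]
  ],
  "twist": [
    [0,0,0],
    [0,0.01,0],
    [0,0.03,0],
    [0,0.05,0],
    [0,0.07,0],
    [0,0.08,0],
    [0,0.1,0],
    [0,0.12,0],
    [0,0.14,0]
  ],
  "fingers": [255,255,255,255,255,255,255,255,255]
}}

```text
clock: 11.02
eef_pos: [647.4, -46.4, 296.0]
tool_rot: [0.712, 0.694, -0.078, -0.075]
contact_force: [-17.0, -6.8, 16.7]
width: 9.0
gripper_force: 30.0
```

>>> {"op": "send_rows", "data": {
  "travel": [
    [0.006,0,0.004],
    [0.013,0,0.007],
    [0.02,0,0.009],
    [0.027,-0.001,0.01],
    [0.034,-0.001,0.011],
    [0.042,-0.001,0.012],
    [0.049,-0.001,0.012],
    [0.056,-0.001,0.012]
  ],
  "twist": [
    [0,0.02,0],
    [0,0.03,0],
    [0,0.05,0],
    [0,0.07,0],
    [0,0.08,0],
    [0,0.1,0],
    [0,0.12,0],
    [0,0.14,0]
  ],
  "fingers": [255,255,255,255,255,255,255,255]
}}

```text
clock: 11.68
eef_pos: [704.5, -48.0, 308.1]
tool_rot: [0.705, 0.687, -0.127, -0.122]
contact_force: [-9.2, -11.0, 9.0]
width: 9.9
gripper_force: 30.0
```

>>> {"op": "send_rows", "data": {
  "travel": [
    [0.007,0,0],
    [0.014,0,-0.001],
    [0.02,0,-0.003],
    [0.026,-0.001,-0.004],
    [0.026,-0.001,-0.004],
    [0.026,-0.001,-0.004]
  ],
  "twist": [
    [0,0.01,0],
    [0,0.02,0],
    [0,0.03,0],
    [0,0.05,0],
    [0,0.05,0],
    [0,0.05,0]
  ],
  "fingers": [255,255,255,255,255,255]
}}

```text
clock: 12.18
eef_pos: [731.5, -48.6, 303.5]
tool_rot: [0.702, 0.684, -0.143, -0.138]
contact_force: [-0.3, -6.0, 3.5]
width: 9.3
gripper_force: 30.0
```

Run:
```python
from h import *
d=snap('scene','s3')
tips('scene',['door_handle','door_hinge','stay_pad'],2)
cv2.imwrite('pics/c6.png',cv2.resize(d['image'][130:330,170:370],None,fx=3,fy=3))
```

```text
scene door_handle 0.63 [738. -44. 326.]
scene door_hinge 0.63 [703. -43. 198.]
scene stay_pad 0.61 [657. 237. 174.]
scene stay_pad 0.61 [485.  19.  -1.]
```

View pics/c6.png

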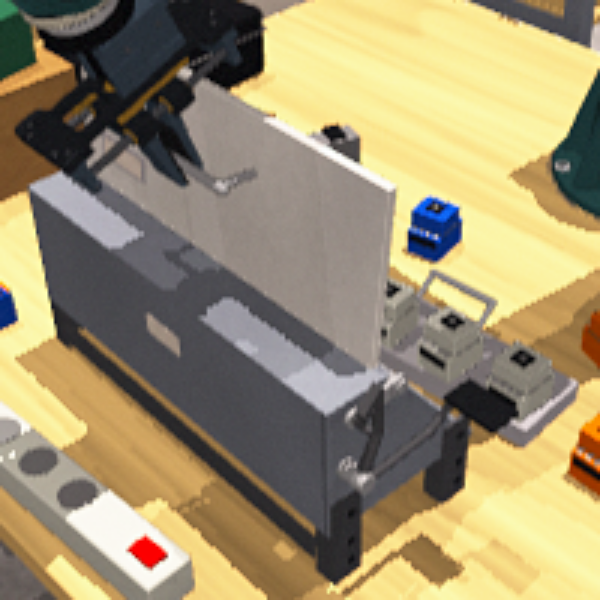

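The door is past vertical-ish with the handle at about z 326. I'll ease it back onto the hook and release.

>>> {"op": "send_rows", "data": {
  "travel": [
    [-0.003,0,0.0],
    [-0.006,0,0.001],
    [-0.009,0,0.001],
    [-0.01,0,0.001],
    [-0.01,0,0.001],
    [-0.01,0,0.001],
    [-0.01,0,0.001],
    [-0.01,0,0.001],
    [-0.01,0,0.001],
    [-0.005,0,0.013],
    [0.003,0,0.032],
    [0.014,0,0.06],
    [0.026,0,0.09],
    [0.034,0,0.11],
    [0.034,0,0.11]
  ],
  "twist": [
    [0,0,0],
    [0,0,0],
    [0,0,0],
    [0,0,0],
    [0,0,0],
    [0,0,0],
    [0,0,0],
    [0,0,0],
    [0,0,0],
    [0,0,0],
    [0,0,0],
    [0,0,0],
    [0,0,0],
    [0,0,0],
    [0,0,0]
  ],
  "fingers": [255,255,255,255,255,185,175,175,175,175,175,175,175,175,175]
}}

```text
clock: 13.63
eef_pos: [767.4, -47.5, 418.9]
tool_rot: [0.702, 0.685, -0.14, -0.136]
contact_force: [1.3, 1.5, 0.8]
width: 28.8
gripper_force: 0.0
```

Run:
```python
from h import *
s=manip.state();print(s['clock'],s['eef_pos'],s['qpos'])
for c in ('scene','top'):
    d=snap(c);tips(c,['door_handle','door_hinge','contactor1','locker_floor','tray','tray_handle'],5)
```

```text
13.6333 [767.41551195 -47.54201824 418.87739573] [-0.08089648  0.53417727  1.16548086 -0.03258852  1.8337802  -0.05813871]
scene door_handle 0.7 [723. -45. 330.]
scene door_handle 0.49 [352. 463.   1.]
scene door_hinge 0.87 [704. -45. 199.]
scene contactor1 0.89 [496. 269.  -0.]
scene contactor1 0.79 [334. -97.  -1.]
scene contactor1 0.7 [484.  55.   6.]
scene contactor1 0.59 [492. -26.   4.]
scene contactor1 0.59 [478. 148.  -0.]
scene tray 0.67 [486.  18.  -2.]
scene tray_handle 0.92 [413.   8.  41.]
scene tray_handle 0.44 [378. 360.  -4.]
top contactor1 0.66 [497. 272.  -4.]
top contactor1 0.48 [481. 148.   5.]
```

```bash
cat >> h.py <<'E'
def tgt(psi,t):
    ax=np.array([-np.sin(psi),np.cos(psi),0]) if abs(psi)<1 else np.array([np.sin(0.022),np.cos(0.022),0])
    return R.from_rotvec(-t*ax)*R.from_euler('z',psi)*R.from_euler('x',np.pi)
def tw(psi,t):
    s=manip.state();return np.round((tgt(psi,t)*R.from_quat(s['tool_rot']).inv()).as_rotvec(),3)
E
python3 - <<'E'
from h import *
print(tw(-.022,.7), tw(0.022,.6))
E
```

```text
[ 0.232 -0.869 -1.614] [ 0.168 -0.782 -1.571]
```

>>> {"op": "send_rows", "data": {
  "travel": [
    [0,0,0.04],
    [0,0,0.08],
    [-0.04,0,0.09],
    [-0.08,0,0.09],
    [-0.12,0,0.09],
    [-0.16,0,0.09],
    [-0.2,0.02,0.09],
    [-0.24,0.04,0.09],
    [-0.28,0.06,0.06],
    [-0.287,0.1,0.02],
    [-0.287,0.106,-0.02],
    [-0.287,0.106,-0.06],
    [-0.287,0.106,-0.1],
    [-0.287,0.106,-0.14],
    [-0.287,0.106,-0.18],
    [-0.287,0.106,-0.2],
    [-0.287,0.106,-0.22],
    [-0.287,0.106,-0.22],
    [-0.287,0.106,-0.22],
    [-0.287,0.106,-0.22]
  ],
  "twist": [
    [0,0,0],
    [0,0,0],
    [0.01,-0.05,-0.1],
    [0.029,-0.109,-0.202],
    [0.044,-0.163,-0.303],
    [0.058,-0.217,-0.404],
    [0.073,-0.272,-0.504],
    [0.087,-0.326,-0.605],
    [0.101,-0.38,-0.706],
    [0.116,-0.435,-0.807],
    [0.131,-0.489,-0.908],
    [0.145,-0.543,-1.009],
    [0.16,-0.597,-1.11],
    [0.174,-0.652,-1.21],
    [0.189,-0.706,-1.311],
    [0.203,-0.76,-1.412],
    [0.218,-0.815,-1.513],
    [0.232,-0.869,-1.614],
    [0.232,-0.869,-1.614],
    [0.232,-0.869,-1.614]
  ],
  "fingers": [60,60,60,60,60,60,60,60,60,60,60,60,60,60,60,60,60,60,60,60]
}}

```text
clock: 16.0
eef_pos: [465.8, 65.9, 220.2]
tool_rot: [0.953, 0.015, 0.304, 0.012]
contact_force: [-1.2, 0.4, 0.4]
width: 69.7
gripper_force: 0.0
```

Run:
```python
from h import *
s=manip.state();print(s['eef_pos'],s['qpos'],tw(-.022,.7))
d=snap('wrist','w3');tips('wrist',['contactor1','locker_floor','tray'],5)
d=snap('scene');tips('scene',['contactor1'],6)
```

```text
[465.81661346  65.94583706 220.20994187] [ 0.14897203 -0.24709063  2.4873858  -0.33347504  0.30646147  1.97646941] [ 0.031 -0.083 -0.042]
wrist contactor1 0.89 [496. -24.   0.]
wrist contactor1 0.77 [485.  60.   4.]
wrist contactor1 0.6 [476. 143.   3.]
wrist contactor1 0.56 [498. 269.   1.]
wrist locker_floor 0.72 [671. -44.  72.]
wrist tray 0.72 [490.  17.  -1.]
scene contactor1 0.85 [489.  60.   7.]
scene contactor1 0.85 [353. 177.   3.]
scene contactor1 0.77 [481. 149.   2.]
scene contactor1 0.71 [490. -30.   4.]
scene contactor1 0.66 [ 334. -102.   -3.]
scene contactor1 0.62 [495. 270.  -4.]
```

View pics/w3.png

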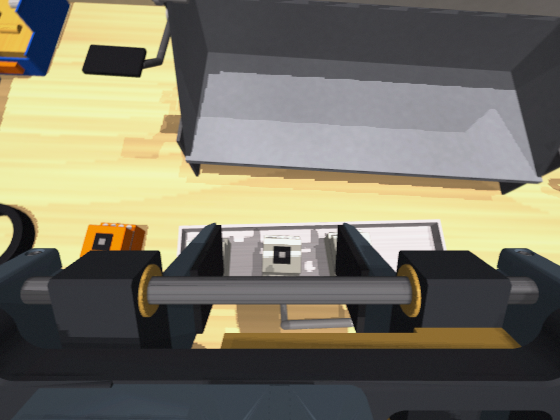

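The wrist view shows contactor2 at (282,257) between the fingers and the locker interior empty. Joint 5 is at its limit with this tilt, so I'll use a 0.3 rad tilt, with the camera turned to the robot side.

Run:
```python
from h import *
s=manip.state();R0=R.from_quat(s['tool_rot']).inv()
for p in np.arange(0.2,3.13,.4).tolist()+[3.12]:
    r=(R.from_rotvec([-.3*.022,-.3,0])*R.from_euler('z',p)*R.from_euler('x',np.pi)*R0).as_rotvec();print(round(p,2),np.round(r,3).tolist())
```

```text
0.2 [-0.068, 0.317, 0.149]
0.6 [-0.246, 0.312, 0.509]
1.0 [-0.423, 0.3, 0.869]
1.4 [-0.601, 0.277, 1.229]
1.8 [-0.779, 0.245, 1.588]
2.2 [-0.957, 0.201, 1.947]
2.6 [-1.134, 0.143, 2.305]
3.0 [-1.311, 0.068, 2.662]
3.12 [-1.364, 0.041, 2.768]
```

>>> {"op": "send_rows", "data": {
  "travel": [
    [0.01,0,0],
    [0.02,0.01,0],
    [0.02,0.02,0],
    [0.02,0.03,0],
    [0.02,0.04,0],
    [0.02,0.05,0],
    [0.02,0.06,0],
    [0.02,0.07,0],
    [0.02,0.083,0],
    [0.02,0.083,0],
    [0.02,0.083,0],
    [0.02,0.083,0],
    [0.02,0.083,0],
    [0.02,0.083,0],
    [0.02,0.083,0],
    [0.02,0.083,0],
    [0.02,0.083,0],
    [0.02,0.083,0],
    [0.02,0.083,0],
    [0.02,0.083,0]
  ],
  "twist": [
    [-0.068,0.317,0.149],
    [-0.068,0.317,0.149],
    [-0.068,0.317,0.149],
    [-0.157,0.315,0.33],
    [-0.246,0.312,0.509],
    [-0.246,0.312,0.509],
    [-0.335,0.306,0.69],
    [-0.423,0.3,0.869],
    [-0.423,0.3,0.869],
    [-0.512,0.29,1.05],
    [-0.601,0.277,1.229],
    [-0.601,0.277,1.229],
    [-0.69,0.262,1.41],
    [-0.779,0.245,1.588],
    [-0.779,0.245,1.588],
    [-0.868,0.223,1.767],
    [-0.957,0.201,1.947],
    [-0.957,0.201,1.947],
    [-0.957,0.201,1.947],
    [-0.957,0.201,1.947]
  ],
  "fingers": [60,60,60,60,60,60,60,60,60,60,60,60,60,60,60,60,60,60,60,60]
}}

```text
clock: 17.97
eef_pos: [485.8, 148.7, 219.7]
tool_rot: [0.446, 0.882, 0.065, 0.135]
contact_force: [0.7, 0.2, 0.4]
width: 70.1
gripper_force: 0.0
```

Run:
```python
from h import *
s=manip.state();print(s['eef_pos'],s['qpos']);R0=R.from_quat(s['tool_rot']).inv()
for p in [2.5,2.8,3.12]:
    r=(R.from_rotvec([-.3*.022,-.3,0])*R.from_euler('z',p)*R.from_euler('x',np.pi)*R0).as_rotvec();print(round(p,2),np.round(r,3).tolist())
```

```text
[485.84308726 148.69551148 219.72401189] [ 0.30137999 -0.06675152  2.25760976 -0.14959658  0.67032559 -0.22930475]
2.5 [-0.088, 0.002, 0.281]
2.8 [-0.177, 0.004, 0.568]
3.12 [-0.272, 0.005, 0.873]
```

>>> {"op": "send_rows", "data": {
  "travel": [
    [0,0,0],
    [0,0,0],
    [0,0,0],
    [-0.002,0,-0.02],
    [-0.002,0,-0.04],
    [-0.002,0,-0.06],
    [-0.002,0,-0.08],
    [-0.002,0,-0.1],
    [-0.002,0,-0.12],
    [-0.002,0,-0.135],
    [-0.002,0,-0.15],
    [-0.002,0,-0.165],
    [-0.002,0,-0.175],
    [-0.002,0,-0.182],
    [-0.002,0,-0.187],
    [-0.002,0,-0.189],
    [-0.002,0,-0.189]
  ],
  "twist": [
    [-0.044,0.001,0.14],
    [-0.088,0.002,0.281],
    [-0.13,0.003,0.42],
    [-0.177,0.004,0.568],
    [-0.22,0.004,0.71],
    [-0.272,0.005,0.873],
    [-0.272,0.005,0.873],
    [-0.272,0.005,0.873],
    [-0.272,0.005,0.873],
    [-0.272,0.005,0.873],
    [-0.272,0.005,0.873],
    [-0.272,0.005,0.873],
    [-0.272,0.005,0.873],
    [-0.272,0.005,0.873],
    [-0.272,0.005,0.873],
    [-0.272,0.005,0.873],
    [-0.272,0.005,0.873]
  ],
  "fingers": [60,60,60,60,60,60,60,60,60,60,60,60,60,60,60,60,60]
}}

```text
clock: 19.38
eef_pos: [486.8, 152.9, 45.1]
tool_rot: [0.016, 0.99, -0.008, 0.141]
contact_force: [0.0, 0.3, -0.1]
width: 69.6
gripper_force: 0.0
```

Run:
```python
from h import *
s=manip.state();print(s['eef_pos'],s['qpos'],tw(3.12,.3),s['contact_force'])
d=snap('wrist');tips('wrist',['contactor1'],5)
e=snap('scene');tips('scene',['contactor1'],6)
cv2.imwrite('pics/c7.png',np.hstack([cv2.resize(d['image'],(400,300)),cv2.resize(e['image'][195:295,280:413],(400,300))]))
```

```text
[486.75384253 152.92212949  45.11822305] [ 0.31624978  0.29033866  2.29990412 -0.36071005  0.30638068 -0.89207327] [ 0.011 -0.017  0.012] [ 0.03959241  0.29427104 -0.05003538]
wrist contactor1 0.87 [479. 147.   4.]
wrist contactor1 0.74 [485.  59.   7.]
wrist contactor1 0.66 [496. -25.   2.]
wrist contactor1 0.56 [498. 269.  -0.]
scene contactor1 0.81 [485.  57.   4.]
scene contactor1 0.75 [ 339. -101.   -1.]
scene contactor1 0.73 [352. 462.  -2.]
scene contactor1 0.6 [495. 268.  -1.]
scene contactor1 0.57 [355. 176.  -0.]
scene contactor1 0.54 [480. 147.   2.]
```

View pics/c7.png

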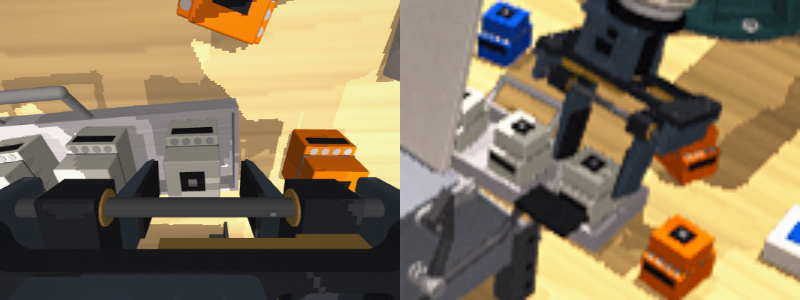

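Contactor1 is centred between the fingers in the wrist view at (192,185) and the fingers are straddling it in the scene view. Joint 5's limit keeps the tool from going lower, so I'll reduce the tilt.

>>> {"op": "send_rows", "data": {
  "travel": [
    [0,0,0],
    [0,0,0],
    [0,0,0],
    [0,0,0],
    [0,0,0]
  ],
  "twist": [
    [0,0.05,0],
    [0,0.1,0],
    [0,0.1,0],
    [0,0.1,0],
    [0,0.1,0]
  ],
  "fingers": [60,60,60,60,60]
}}

```text
clock: 20.0
eef_pos: [486.0, 152.5, 44.6]
tool_rot: [0.015, 0.996, -0.009, 0.092]
contact_force: [-0.1, -0.4, -0.4]
width: 69.8
gripper_force: 0.0
```

Run:
```python
from h import *
s=manip.state();print(s['eef_pos'],s['qpos'],tw(3.12,.2),s['contact_force'])
```

```text
[485.9712152  152.45808104  44.64512668] [ 0.29833716  0.30658833  2.25424371 -0.18367768  0.417574   -1.08046848] [ 0.015 -0.016  0.01 ] [-0.07912693 -0.41175198 -0.37339927]
```

>>> {"op": "send_rows", "data": {
  "travel": [
    [-0.002,-0.004,-0.006],
    [-0.004,-0.004,-0.012],
    [-0.004,-0.004,-0.016],
    [-0.004,-0.004,-0.019],
    [-0.004,-0.004,-0.021],
    [-0.004,-0.004,-0.021]
  ],
  "twist": [
    [0,0,0],
    [0,0,0],
    [0,0,0],
    [0,0,0],
    [0,0,0],
    [0,0,0]
  ],
  "fingers": [60,60,60,60,60,60]
}}

```text
clock: 20.5
eef_pos: [482.0, 148.6, 23.2]
tool_rot: [0.015, 0.996, -0.009, 0.091]
contact_force: [-1.2, 0.6, 0.1]
width: 69.4
gripper_force: 0.0
```

>>> {"op": "send_rows", "data": {
  "travel": [
    [0,0,0],
    [0,0,0],
    [0,0,0],
    [0,0,0],
    [0,0,0],
    [0,0,0],
    [0,0,0]
  ],
  "twist": [
    [0,0,0],
    [0,0,0],
    [0,0,0],
    [0,0,0],
    [0,0,0],
    [0,0,0],
    [0,0,0]
  ],
  "fingers": [140,180,180,180,180,180,180],
  "squeeze": 25
}}

```text
clock: 21.08
eef_pos: [482.4, 148.7, 23.9]
tool_rot: [0.015, 0.996, -0.009, 0.091]
contact_force: [-0.7, -0.5, 4.9]
width: 45.3
gripper_force: 24.6
```

Run:
```python
from h import *
s=manip.state();print(s['eef_pos'],s['qpos'],s['contact_force'],tw(3.12,.2),tw(3.12,.3))
```

```text
[482.36750442 148.70988175  23.88933343] [ 0.29242502  0.34698574  2.26159193 -0.20113771  0.37082884 -1.06683632] [-0.72829523 -0.4557499   4.89018318] [ 0.015 -0.017  0.01 ] [ 0.012 -0.117  0.011]
```

>>> {"op": "send_rows", "data": {
  "travel": [
    [0,0,0.01],
    [0,0,0.03],
    [0,0,0.06],
    [0,0,0.09],
    [0.01,-0.01,0.11],
    [0.035,-0.025,0.115],
    [0.06,-0.04,0.115],
    [0.085,-0.06,0.115],
    [0.11,-0.08,0.115],
    [0.135,-0.095,0.115],
    [0.155,-0.105,0.115],
    [0.165,-0.105,0.11],
    [0.165,-0.105,0.095],
    [0.165,-0.105,0.085],
    [0.165,-0.105,0.077],
    [0.165,-0.105,0.071],
    [0.165,-0.105,0.069],
    [0.165,-0.105,0.068],
    [0.165,-0.105,0.068]
  ],
  "twist": [
    [0,0,0],
    [0,0,0],
    [0,0,0],
    [0,0,0],
    [0,0,0],
    [0,0,0],
    [0,0,0],
    [0,0,0],
    [0,0,0],
    [0,0,0],
    [0,0,0],
    [0,0,0],
    [0,0,0],
    [0,0,0],
    [0,0,0],
    [0,0,0],
    [0,0,0],
    [0,0,0],
    [0,0,0]
  ],
  "fingers": [180,180,180,180,180,180,180,180,180,180,180,180,180,180,180,180,180,180,180]
}}

```text
clock: 22.67
eef_pos: [647.2, 43.9, 91.9]
tool_rot: [0.015, 0.996, -0.009, 0.091]
contact_force: [-0.4, 0.1, -1.9]
width: 45.7
gripper_force: 24.5
```

Run:
```python
from h import *
s=manip.state();print(s['eef_pos'],s['qpos'],s['contact_force'],tw(3.12,.2),tw(3.12,.5))
```

```text
[647.18649181  43.87327786  91.89144836] [ 0.04405396  0.39185477  1.9845157  -0.05242367  0.58457673 -1.45604864] [-0.43190233  0.05054707 -1.93394866] [ 0.015 -0.018  0.01 ] [ 0.007 -0.317  0.012]
```

>>> {"op": "send_rows", "data": {
  "travel": [
    [0,0,-0.001],
    [0,0,-0.002],
    [0,0,-0.002],
    [0,0,-0.002],
    [0,0,-0.002],
    [0,0,-0.002],
    [0.002,0,0.002],
    [0.004,0,0.004],
    [0.004,0,0.004],
    [0.004,0,0.004],
    [0.004,0,0.004],
    [0.004,0,0.004],
    [0.004,0,0.004],
    [0.004,0,0.004],
    [0.004,0,0.004],
    [0.004,0,0.004]
  ],
  "twist": [
    [0,0,0],
    [0,0,0],
    [0,0,0],
    [0,0,0],
    [0,0,0],
    [0,0,0],
    [0,-0.06,0],
    [0,-0.12,0],
    [0,-0.18,0],
    [0,-0.24,0],
    [0,-0.24,0],
    [0,-0.24,0],
    [0,-0.24,0],
    [0,-0.24,0],
    [0,-0.24,0],
    [0,-0.24,0]
  ],
  "fingers": [180,180,180,100,90,90,90,90,90,90,90,180,180,180,180,180]
}}

```text
clock: 24.0
eef_pos: [654.0, 44.4, 102.0]
tool_rot: [0.016, 0.979, -0.008, 0.205]
contact_force: [2.0, 0.1, 1.2]
width: 45.0
gripper_force: 24.8
```

Run:
```python
from h import *
s=manip.state();print(s['eef_pos'],s['qpos'],s['contact_force'],tw(3.12,.2))
d=snap('wrist');tips('wrist',['contactor1'],3)
d=snap('scene');tips('scene',['contactor1'],7)
```

```text
[654.03028612  44.42344516 102.00112207] [ 0.0503345   0.33572635  2.09227539 -0.14318897  0.30570815 -1.35971741] [1.96250983 0.06441466 1.20919138] [0.015 0.212 0.012]
wrist contactor1 0.95 [641.  40.  69.]
scene contactor1 0.83 [486.  57.   5.]
scene contactor1 0.77 [496. 267.  -1.]
scene contactor1 0.76 [354. 178.   4.]
scene contactor1 0.67 [375. 363.  -0.]
scene contactor1 0.42 [493. -25.   3.]
```

>>> {"op": "send_rows", "data": {
  "travel": [
    [0,0,0.003],
    [0.003,0,0.005],
    [0.01,0,0.005],
    [0.018,0,0.005],
    [0.025,0,0.005],
    [0.029,0,0.004],
    [0.029,0,0.002],
    [0.029,0,0.0],
    [0.029,0,-0.001],
    [0.029,0,-0.001],
    [0.029,0,-0.001],
    [0.029,0,-0.001],
    [0.025,0,0.008],
    [0.017,0,0.027],
    [0.005,0,0.055],
    [-0.009,0,0.088],
    [-0.03,0.01,0.11],
    [-0.06,0.01,0.12],
    [-0.09,0.01,0.12]
  ],
  "twist": [
    [0,0,0],
    [0,0,0],
    [0,0,0],
    [0,0,0],
    [0,0,0],
    [0,0,0],
    [0,0,0],
    [0,0,0],
    [0,0,0],
    [0,0,0],
    [0,0,0],
    [0,0,0],
    [0,0,0],
    [0,0,0],
    [0,0,0],
    [0,0.05,0],
    [0,0.12,0],
    [0,0.18,0],
    [0,0.24,0]
  ],
  "fingers": [180,180,180,180,180,180,180,180,180,100,90,90,90,90,90,90,80,60,60]
}}

```text
clock: 25.78
eef_pos: [563.2, 54.8, 225.3]
tool_rot: [0.015, 0.996, -0.01, 0.086]
contact_force: [0.3, -0.0, 0.2]
width: 69.5
gripper_force: 0.0
```

Run:
```python
from h import *
s=manip.state();print(s['eef_pos'],s['qpos'],s['contact_force'],tw(3.12,.18))
d=snap('wrist','w5');tips('wrist',['contactor1','locker_floor'],5)
d=snap('scene');tips('scene',['contactor1','tray'],7)
d=snap('top');tips('top',['contactor1','tray'],7)
```

```text
[563.15957284  54.84275588 225.28015322] [ 0.07287002  0.07326185  2.0880765  -0.04810948  0.81023721 -1.43815315] [ 0.2792606  -0.02195325  0.19763151] [ 0.017 -0.007  0.01 ]
wrist contactor1 0.95 [487.  58.   9.]
wrist contactor1 0.81 [492. -22.   2.]
wrist contactor1 0.76 [499. 268.  -3.]
wrist contactor1 0.73 [670.  44.  70.]
wrist locker_floor 0.81 [668. -43.  73.]
scene contactor1 0.66 [355. 180.   3.]
scene contactor1 0.61 [487.  55.   8.]
scene contactor1 0.59 [494. -27.  -1.]
scene contactor1 0.56 [496. 267.  -3.]
scene contactor1 0.47 [ 335. -102.    0.]
scene tray 0.67 [487.  18.  -1.]
scene tray 0.57 [655. 236. 173.]
scene tray 0.24 [704. -43. 199.]
top contactor1 0.74 [413.  12.  34.]
top contactor1 0.54 [497. 268.  -1.]
top contactor1 0.52 [496. -21.   1.]
top contactor1 0.52 [ 335. -105.    4.]
top contactor1 0.29 [ 590. -418.    1.]
top tray 0.85 [491.  14.  -3.]
top tray 0.38 [ 518. -513.    6.]
```

View pics/w5.png

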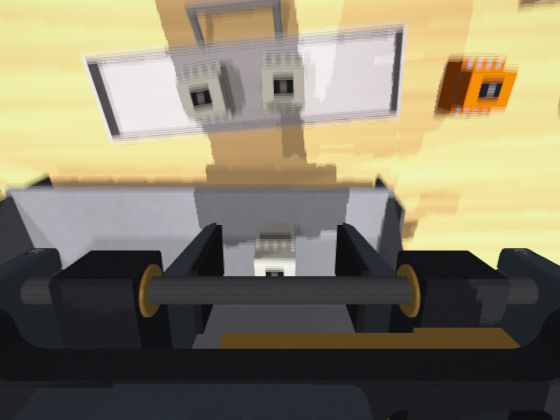

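The wrist view shows contactor1 standing in the locker at (275,255) and the other two still in the tray at (203,92) and (283,83). Next is contactor2.

>>> {"op": "send_rows", "data": {
  "travel": [
    [-0.03,0,0],
    [-0.06,0.003,-0.01],
    [-0.074,0.003,-0.04],
    [-0.074,0.003,-0.075],
    [-0.074,0.003,-0.11],
    [-0.074,0.003,-0.14],
    [-0.074,0.003,-0.165],
    [-0.074,0.003,-0.18],
    [-0.074,0.003,-0.19],
    [-0.074,0.003,-0.197],
    [-0.074,0.003,-0.201],
    [-0.074,0.003,-0.201]
  ],
  "twist": [
    [0,0.02,0],
    [0,0.02,0],
    [0,0.02,0],
    [0,0.02,0],
    [0,0.02,0],
    [0,0.02,0],
    [0,0.02,0],
    [0,0.02,0],
    [0,0.02,0],
    [0,0.02,0],
    [0,0.02,0],
    [0,0.02,0]
  ],
  "fingers": [60,60,60,60,60,60,60,60,60,60,60,60]
}}

```text
clock: 27.23
eef_pos: [489.2, 57.4, 20.4]
tool_rot: [0.015, 0.997, -0.01, 0.075]
contact_force: [-0.6, -0.1, 0.6]
width: 69.8
gripper_force: 0.0
```

Run:
```python
from h import *
s=manip.state();print(s['eef_pos'],s['qpos'],s['contact_force'])
d=snap('wrist');tips('wrist',['contactor1'],4)
for e in spotter.cut_out('wrist','contactor1')[:4]:
    ys,xs=np.nonzero(e['pixels']);print(e['p'],xs.min(),xs.max(),ys.min(),ys.max())
```

```text
[489.18433431  57.35247627  20.35685815] [ 0.08980593  0.34412652  2.27420314 -0.09921753  0.37696702 -1.36144044] [-0.61221908 -0.13564609  0.64849524]
wrist contactor1 0.92 [489.  58.   8.]
wrist contactor1 0.69 [496. -23.   1.]
0.93 439 559 0 52
0.79 544 559 224 264
0.68 0 22 0 24
0.62 234 325 188 312
```

>>> {"op": "send_rows", "data": {
  "travel": [
    [0,0,0],
    [0,0,0],
    [0,0,0],
    [0,0,0],
    [0,0,0],
    [0,0,0],
    [0,0,0.01],
    [0,0,0.03],
    [0,0,0.06],
    [0,0,0.09],
    [0.015,-0.01,0.115],
    [0.04,-0.025,0.115],
    [0.065,-0.04,0.115],
    [0.09,-0.06,0.115],
    [0.115,-0.08,0.115],
    [0.14,-0.095,0.115],
    [0.156,-0.103,0.112],
    [0.156,-0.103,0.1],
    [0.156,-0.103,0.088],
    [0.156,-0.103,0.078]
  ],
  "twist": [
    [0,0,0],
    [0,0,0],
    [0,0,0],
    [0,0,0],
    [0,0,0],
    [0,0,0],
    [0,0,0],
    [0,0,0],
    [0,0,0],
    [0,0,0],
    [0,0,0],
    [0,0,0],
    [0,0,0],
    [0,0,0],
    [0,0,0],
    [0,0,0],
    [0,0,0],
    [0,0,0],
    [0,0,0],
    [0,0,0]
  ],
  "fingers": [140,180,180,180,180,180,180,180,180,180,180,180,180,180,180,180,180,180,180,180]
}}

```text
clock: 29.05
eef_pos: [643.6, -45.3, 97.1]
tool_rot: [0.015, 0.997, -0.01, 0.075]
contact_force: [-0.2, -1.0, -1.9]
width: 45.1
gripper_force: 24.7
```

>>> {"op": "send_rows", "data": {
  "travel": [
    [0,0,-0.005],
    [0,0,-0.009],
    [0,0,-0.011],
    [0,0,-0.012],
    [0,0,-0.012],
    [0,0,-0.012],
    [0,0,-0.012],
    [0.002,0,-0.005],
    [0.004,0,0],
    [0.006,0,0],
    [0.006,0,0],
    [0.006,0,0],
    [0.006,0,0],
    [0.006,0,0],
    [0.006,0,0],
    [0.006,0,0]
  ],
  "twist": [
    [0,0,0],
    [0,0,0],
    [0,0,0],
    [0,0,0],
    [0,0,0],
    [0,0,0],
    [0,0,0],
    [0,-0.06,0],
    [0,-0.12,0],
    [0,-0.18,0],
    [0,-0.24,0],
    [0,-0.24,0],
    [0,-0.24,0],
    [0,-0.24,0],
    [0,-0.24,0],
    [0,-0.24,0]
  ],
  "fingers": [180,180,180,180,100,90,90,90,90,90,90,90,180,180,180,180]
}}

```text
clock: 30.38
eef_pos: [651.8, -45.7, 99.0]
tool_rot: [0.016, 0.981, -0.009, 0.194]
contact_force: [-1.4, 0.4, 3.7]
width: 45.1
gripper_force: 24.9
```

Run:
```python
from h import *
s=manip.state();print(s['eef_pos'],s['qpos'],s['contact_force'],s['width'],s['gripper_force'])
d=snap('wrist');tips('wrist',['contactor1'],3)
```

```text
[651.80573922 -45.68514398  98.97314501] [-0.11428663  0.3399642   2.08787479  0.06446752  0.32339184 -1.70946527] [-1.40223956  0.36665049  3.68171119] 45.12003900665367 24.902411922812462
wrist contactor1 0.83 [641. -47.  71.]
wrist contactor1 0.61 [671.  42.  70.]
```

>>> {"op": "send_rows", "data": {
  "travel": [
    [0,0,0.003],
    [0.003,0,0.005],
    [0.01,0,0.005],
    [0.018,0,0.005],
    [0.025,-0.001,0.005],
    [0.033,-0.001,0.004],
    [0.033,-0.001,0.002],
    [0.033,-0.001,0.0],
    [0.033,-0.001,-0.001],
    [0.033,-0.001,-0.001],
    [0.033,-0.001,-0.001],
    [0.033,-0.001,-0.001],
    [0.029,-0.001,0.008],
    [0.021,0,0.027],
    [0.009,0,0.055],
    [-0.005,0,0.088],
    [-0.03,0,0.11],
    [-0.06,0,0.12],
    [-0.09,0,0.12]
  ],
  "twist": [
    [0,0,0],
    [0,0,0],
    [0,0,0],
    [0,0,0],
    [0,0,0],
    [0,0,0],
    [0,0,0],
    [0,0,0],
    [0,0,0],
    [0,0,0],
    [0,0,0],
    [0,0,0],
    [0,0,0],
    [0,0,0],
    [0,0,0],
    [0,0.05,0],
    [0,0.12,0],
    [0,0.18,0],
    [0,0.24,0]
  ],
  "fingers": [180,180,180,180,180,180,180,180,180,100,90,90,90,90,90,90,80,60,60]
}}

```text
clock: 32.07
eef_pos: [561.0, -45.8, 222.2]
tool_rot: [0.015, 0.997, -0.011, 0.076]
contact_force: [1.0, -0.8, 0.1]
width: 69.7
gripper_force: 0.0
```

Run:
```python
from h import *
s=manip.state();print(s['eef_pos'],s['qpos'][4],s['contact_force'],tw(3.12,.15))
d=snap('wrist');tips('wrist',['contactor1','tray'],5)
for e in spotter.cut_out('wrist','contactor1')[:5]:
    r=cv2.minAreaRect(np.argwhere(e['pixels'])[:,::-1].astype(np.float32));print(e['p'],np.round(r[0]),np.round(r[1]),[np.round(atz(d,*p,30)[:2]).tolist() for p in cv2.boxPoints(r)])
d=snap('top');tips('top',['contactor1','tray'],7)
d=snap('scene');tips('scene',['contactor1','tray'],7)
```

```text
[561.02721934 -45.83921864 222.21624133] 0.82184141891355 [ 1.03535055 -0.82819441  0.11874014] [0.019 0.003 0.01 ]
wrist contactor1 0.93 [675. -46.  73.]
wrist contactor1 0.85 [497. 271.  -2.]
wrist contactor1 0.58 [497. -24.   1.]
wrist tray 0.55 [490.  21.  -1.]
0.76 [284. 256.] [39. 41.] [[670.0, -74.0], [671.0, -18.0], [738.0, -18.0], [737.0, -78.0]]
0.75 [299. 100.] [56. 44.] [[468.0, -55.0], [462.0, -8.0], [521.0, 5.0], [528.0, -45.0]]
0.56 [540.  94.] [57. 39.] [[465.0, 208.0], [466.0, 249.0], [526.0, 270.0], [525.0, 226.0]]
0.53 [378. 244.] [33. 12.] [[673.0, 61.0], [661.0, 72.0], [700.0, 106.0], [713.0, 95.0]]
top contactor1 0.82 [676.  43.  73.]
top contactor1 0.8 [353. 177.   4.]
top contactor1 0.62 [497. 271.  -4.]
top contactor1 0.6 [ 333. -105.    5.]
top contactor1 0.49 [674. -48.  68.]
scene contactor1 0.84 [356. 177.   0.]
scene contactor1 0.81 [335. -97.  -0.]
scene contactor1 0.77 [494. 270.  -2.]
scene contactor1 0.62 [490. -27.   0.]
scene tray 0.93 [488.  17.  -2.]
```

>>> {"op": "send_rows", "data": {
  "travel": [
    [-0.03,0,0],
    [-0.06,0.01,-0.01],
    [-0.064,0.02,-0.04],
    [-0.064,0.02,-0.075],
    [-0.064,0.02,-0.11],
    [-0.064,0.02,-0.14],
    [-0.064,0.02,-0.165],
    [-0.064,0.02,-0.18],
    [-0.064,0.02,-0.19],
    [-0.064,0.02,-0.197],
    [-0.064,0.02,-0.2],
    [-0.064,0.02,-0.2],
    [-0.064,0.02,-0.2],
    [-0.064,0.02,-0.2],
    [-0.064,0.02,-0.2],
    [-0.064,0.02,-0.2],
    [-0.064,0.02,-0.2],
    [-0.064,0.02,-0.2]
  ],
  "twist": [
    [0,0,0.06],
    [0,0,0.13],
    [0,0,0.13],
    [0,0,0.13],
    [0,0,0.13],
    [0,0,0.13],
    [0,0,0.13],
    [0,0,0.13],
    [0,0,0.13],
    [0,0,0.13],
    [0,0,0.13],
    [0,0,0.13],
    [0,0,0.13],
    [0,0,0.13],
    [0,0,0.13],
    [0,0,0.13],
    [0,0,0.13],
    [0,0,0.13]
  ],
  "fingers": [60,60,60,60,60,60,60,60,60,60,60,60,140,180,180,180,180,180]
}}

```text
clock: 34.07
eef_pos: [497.5, -25.7, 19.1]
tool_rot: [-0.05, 0.996, -0.006, 0.076]
contact_force: [-2.1, -0.4, 9.0]
width: 45.3
gripper_force: 24.6
```

>>> {"op": "send_rows", "data": {
  "travel": [
    [0,0,0.01],
    [0,0,0.03],
    [0,0,0.06],
    [0,0,0.09],
    [0.015,-0.01,0.115],
    [0.04,-0.025,0.118],
    [0.065,-0.045,0.118],
    [0.09,-0.065,0.118],
    [0.115,-0.085,0.118],
    [0.135,-0.1,0.118],
    [0.145,-0.11,0.115],
    [0.145,-0.11,0.1],
    [0.145,-0.11,0.088],
    [0.145,-0.11,0.08],
    [0.145,-0.11,0.074],
    [0.145,-0.11,0.071],
    [0.145,-0.11,0.069],
    [0.145,-0.11,0.069]
  ],
  "twist": [
    [0,0,0],
    [0,0,0],
    [0,0,0],
    [0,0,0],
    [0,0,-0.03],
    [0,0,-0.07],
    [0,0,-0.1],
    [0,0,-0.12],
    [0,0,-0.12],
    [0,0,-0.12],
    [0,0,-0.12],
    [0,0,-0.12],
    [0,0,-0.12],
    [0,0,-0.12],
    [0,0,-0.12],
    [0,0,-0.12],
    [0,0,-0.12],
    [0,0,-0.12]
  ],
  "fingers": [180,180,180,180,180,180,180,180,180,180,180,180,180,180,180,180,180,180]
}}

```text
clock: 35.57
eef_pos: [641.9, -135.4, 87.5]
tool_rot: [0.01, 0.997, -0.01, 0.075]
contact_force: [-0.2, 0.5, -2.3]
width: 45.1
gripper_force: 24.8
```

>>> {"op": "send_rows", "data": {
  "travel": [
    [0,0,-0.001],
    [0,0,-0.002],
    [0,0,-0.002],
    [0,0,-0.002],
    [0,0,-0.002],
    [0,0,-0.002],
    [0.002,0,0.004],
    [0.004,0,0.009],
    [0.006,0,0.01],
    [0.006,0,0.01],
    [0.006,0,0.01],
    [0.006,0,0.01],
    [0.006,0,0.01],
    [0.006,0,0.01],
    [0.006,0,0.01]
  ],
  "twist": [
    [0,0,0],
    [0,0,0],
    [0,0,0],
    [0,0,0],
    [0,0,0],
    [0,0,0],
    [0,-0.06,0],
    [0,-0.12,0],
    [0,-0.18,0],
    [0,-0.24,0],
    [0,-0.24,0],
    [0,-0.24,0],
    [0,-0.24,0],
    [0,-0.24,0],
    [0,-0.24,0]
  ],
  "fingers": [180,180,180,100,90,90,90,90,90,90,90,180,180,180,180]
}}

```text
clock: 36.82
eef_pos: [648.7, -135.8, 97.9]
tool_rot: [0.011, 0.981, -0.009, 0.194]
contact_force: [-1.2, -0.7, 3.4]
width: 44.9
gripper_force: 24.9
```

Run:
```python
from h import *
s=manip.state();print(s['eef_pos'],s['qpos'],s['contact_force'],s['width'],s['gripper_force'])
d=snap('wrist');tips('wrist',['contactor1'],3)
```

```text
[ 648.7394093  -135.77326129   97.94272773] [-0.2760242   0.35581508  2.0667163   0.24733681  0.34570045 -2.04161519] [-1.2170831  -0.74775109  3.37498785] 44.911536125128194 24.920751750469208
wrist contactor1 0.91 [669.  41.  69.]
wrist contactor1 0.69 [ 643. -133.   68.]
wrist contactor1 0.68 [674. -45.  74.]
```

>>> {"op": "send_rows", "data": {
  "travel": [
    [0,0,0.003],
    [0.003,0,0.005],
    [0.01,0,0.005],
    [0.018,0,0.005],
    [0.025,-0.001,0.005],
    [0.034,-0.001,0.004],
    [0.034,-0.001,0.002],
    [0.034,-0.001,0.0],
    [0.034,-0.001,-0.001],
    [0.034,-0.001,-0.001],
    [0.034,-0.001,-0.001],
    [0.034,-0.001,-0.001],
    [0.03,-0.001,0.008],
    [0.022,0,0.027],
    [0.01,0,0.055],
    [-0.004,0,0.088],
    [-0.03,0,0.12],
    [-0.06,0,0.15],
    [-0.1,0,0.17],
    [-0.14,0,0.19]
  ],
  "twist": [
    [0,0,0],
    [0,0,0],
    [0,0,0],
    [0,0,0],
    [0,0,0],
    [0,0,0],
    [0,0,0],
    [0,0,0],
    [0,0,0],
    [0,0,0],
    [0,0,0],
    [0,0,0],
    [0,0,0],
    [0,0,0],
    [0,0,0],
    [0,0.05,0],
    [0,0.12,0],
    [0,0.18,0],
    [0,0.24,0],
    [0,0.24,0]
  ],
  "fingers": [180,180,180,180,180,180,180,180,180,100,90,90,90,90,90,90,80,60,60,60]
}}

```text
clock: 38.58
eef_pos: [513.7, -135.8, 287.1]
tool_rot: [0.01, 0.997, -0.011, 0.075]
contact_force: [-0.8, -0.2, 0.3]
width: 69.8
gripper_force: 0.0
```

Run:
```python
from h import *
s=manip.state();print(s['clock'],s['eef_pos'],s['qpos'],s['contact_force'])
t=snap('top');tips('top',['contactor1','tray','tray_handle'],7)
for e in spotter.cut_out('top','tray')[:1]:
    r=cv2.minAreaRect(np.argwhere(e['pixels'])[:,::-1].astype(np.float32));print(e['p'],np.round(r[0]),np.round(r[1]),r[2])
e=snap('scene');tips('scene',['contactor1','tray','tray_handle','door_handle'],4)
d=snap('wrist');tips('wrist',['contactor1','locker_floor','tray','tray_handle'],4)
cv2.imwrite('pics/c8.png',np.hstack([cv2.resize(t['image'][125:260,190:370],(400,300)),cv2.resize(d['image'],(400,300))]))
cv2.imwrite('pics/c8.png',np.vstack([cv2.imread('pics/c8.png'),cv2.resize(e['image'][150:300,170:370],(800,600))[0:300]]))
```

```text
38.5833 [ 513.7343467  -135.8457843   287.06893749] [-0.31522181 -0.05688913  2.09388337  0.03029976  0.95544554 -1.88206791] [-0.82519858 -0.22531644  0.33526321]
top contactor1 0.83 [676. -45.  71.]
top contactor1 0.76 [ 677. -136.   69.]
top contactor1 0.71 [495. 270.  -3.]
top contactor1 0.51 [352. 176.   1.]
top contactor1 0.5 [677.  43.  74.]
top contactor1 0.21 [508. 433.   2.]
top contactor1 0.19 [595. -44.   1.]
top tray 0.67 [492.  17.  -6.]
top tray_handle 0.95 [412.  10.  35.]
0.61 [270. 233.] [ 37. 101.] 85.91438293457031
scene contactor1 0.86 [497. 269.   0.]
scene contactor1 0.86 [ 336. -101.   -4.]
scene contactor1 0.68 [354. 178.   2.]
scene contactor1 0.59 [503. 441.  -2.]
scene tray 0.64 [488.  19.  -2.]
scene tray_handle 0.86 [413.   7.  41.]
scene door_handle 0.65 [720. -45. 329.]
scene door_handle 0.51 [502. 440.   1.]
wrist contactor1 0.9 [353. 180.  -0.]
wrist contactor1 0.89 [ 674. -133.   68.]
wrist contactor1 0.87 [670.  46.  72.]
wrist contactor1 0.73 [672. -45.  72.]
wrist tray 0.84 [490.  16.   1.]
wrist tray_handle 0.91 [411.   8.  39.]
```

View pics/c8.png

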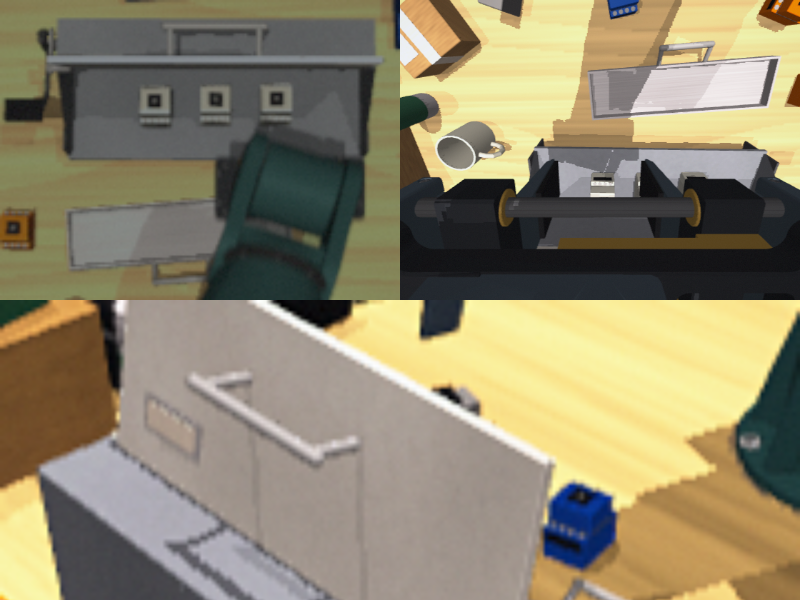

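Top and wrist views show three contactors standing in a row inside the locker, the tray empty and unmoved, and the door holding open. Next is the tray handle.

Run:
```python
from h import *
s=manip.state();R0=R.from_quat(s['tool_rot']).inv()
for p,t in [(2.7,.1),(2.3,0),(2.0,-.05),(1.626,-.15)]:
    print(np.round((R.from_rotvec([0,-t,0])*R.from_euler('z',p)*R.from_euler('x',np.pi)*R0).as_rotvec(),3).tolist())
```

```text
[0.074, 0.045, -0.417]
[0.082, 0.133, -0.82]
[0.076, 0.167, -1.122]
[0.018, 0.226, -1.501]
```

>>> {"op": "send_rows", "data": {
  "travel": [
    [0,0.03,0],
    [0,0.06,0],
    [-0.01,0.09,0],
    [-0.03,0.12,0],
    [-0.05,0.144,-0.02],
    [-0.07,0.144,-0.04],
    [-0.09,0.144,-0.06],
    [-0.104,0.144,-0.08],
    [-0.104,0.144,-0.1],
    [-0.104,0.144,-0.12],
    [-0.104,0.144,-0.14],
    [-0.104,0.144,-0.16],
    [-0.104,0.144,-0.167],
    [-0.104,0.144,-0.167],
    [-0.104,0.144,-0.167]
  ],
  "twist": [
    [0.037,0.022,-0.1],
    [0.05,0.03,-0.21],
    [0.06,0.04,-0.3],
    [0.074,0.045,-0.417],
    [0.077,0.07,-0.52],
    [0.08,0.1,-0.64],
    [0.082,0.12,-0.74],
    [0.082,0.133,-0.82],
    [0.08,0.15,-0.94],
    [0.078,0.16,-1.05],
    [0.076,0.167,-1.122],
    [0.057,0.187,-1.25],
    [0.037,0.207,-1.38],
    [0.018,0.226,-1.501],
    [0.018,0.226,-1.501]
  ],
  "fingers": [120,186,186,186,186,186,186,186,186,186,186,186,186,186,186]
}}

```text
clock: 40.58
eef_pos: [410.5, 8.4, 116.9]
tool_rot: [0.687, 0.722, -0.052, -0.055]
contact_force: [0.5, 0.3, 0.0]
width: 24.5
gripper_force: 0.0
```

Run:
```python
from h import *
s=manip.state();print(s['clock'],s['eef_pos'],s['qpos'],s['width'],R.from_quat(s['tool_rot']).as_matrix().round(2).tolist())
d=snap('wrist');tips('wrist',['tray','tray_handle'],3)
d=snap('top');tips('top',['tray','tray_handle'],3)
```

```text
40.5833 [410.5263287    8.37528374 116.93751464] [-0.03299454  0.13785332  2.26477519 -0.00646689  0.89120416 -0.07826392] 24.521634415065527 [[-0.05, 0.99, -0.15], [1.0, 0.05, -0.0], [0.01, -0.15, -0.99]]
wrist tray 0.92 [489.  18.   1.]
wrist tray_handle 0.93 [413.   9.  41.]
```

>>> {"op": "send_rows", "data": {
  "travel": [
    [0,0,-0.03],
    [0,0,-0.055],
    [0,0,-0.072],
    [0,0,-0.082],
    [0,0,-0.09],
    [0,0,-0.093],
    [0,0,-0.093],
    [0,0,-0.093],
    [0,0,-0.093],
    [0,0,-0.093],
    [0,0,-0.093],
    [0,0,-0.093]
  ],
  "twist": [
    [0,0,0],
    [0,0,0],
    [0,0,0],
    [0,0,0],
    [0,0,0],
    [0,0,0],
    [0,0,0],
    [0,0,0],
    [0,0,0],
    [0,0,0],
    [0,0,0],
    [0,0,0]
  ],
  "fingers": [186,186,186,186,186,186,186,255,255,255,255,255],
  "squeeze": 40
}}

```text
clock: 41.88
eef_pos: [410.6, 8.4, 25.1]
tool_rot: [0.685, 0.724, -0.051, -0.054]
contact_force: [-1.2, -0.0, 8.7]
width: 9.3
gripper_force: 40.0
```

>>> {"op": "send_rows", "data": {
  "travel": [
    [0,-0.01,0],
    [0,-0.02,0],
    [0.005,-0.03,0],
    [0.01,-0.04,0],
    [0.015,-0.048,0],
    [0.02,-0.05,0],
    [0.02,-0.05,0],
    [0.03,-0.05,0],
    [0.04,-0.05,0],
    [0.05,-0.051,0],
    [0.06,-0.051,0],
    [0.07,-0.051,0],
    [0.08,-0.051,0],
    [0.09,-0.051,0],
    [0.1,-0.051,0],
    [0.107,-0.051,0],
    [0.107,-0.051,0]
  ],
  "twist": [
    [0,0,-0.01],
    [0,0,-0.025],
    [0,0,-0.04],
    [0,0,-0.055],
    [0,0,-0.07],
    [0,0,-0.078],
    [0,0,-0.078],
    [0,0,-0.078],
    [0,0,-0.078],
    [0,0,-0.078],
    [0,0,-0.078],
    [0,0,-0.078],
    [0,0,-0.078],
    [0,0,-0.078],
    [0,0,-0.078],
    [0,0,-0.078],
    [0,0,-0.078]
  ],
  "fingers": [255,255,255,255,255,255,255,255,255,255,255,255,255,255,255,255,255]
}}

```text
clock: 43.3
eef_pos: [517.5, -42.6, 25.1]
tool_rot: [0.713, 0.697, -0.05, -0.057]
contact_force: [-2.1, 0.6, 6.1]
width: 9.5
gripper_force: 40.0
```

Run:
```python
from h import *
s=manip.state();print(s['clock'],s['eef_pos'],s['contact_force'],s['width'])
for c in('top','scene','wrist'):
  d=snap(c);tips(c,['tray','tray_handle','locker_bay'],2)
  for e in spotter.cut_out(c,'tray')[:1]:
    P=np.array([atz(d,x,y,24)[:2] for y,x in np.argwhere(e['pixels'])]).astype(np.float32);print(e['p'],np.round(cv2.boxPoints(cv2.minAreaRect(P))).tolist())
```

```text
43.3 [517.47569773 -42.59882334  25.07842277] [-2.05869365  0.62014226  6.06389696] 9.544150894359019
top tray_handle 0.29 [ 325. -286.   -3.]
0.96 [[545.0, -215.0], [597.0, -216.0], [605.0, 133.0], [552.0, 134.0]]
0.75 [[154.0, -916.0], [478.0, -966.0], [639.0, 76.0], [315.0, 125.0]]
wrist tray 0.86 [594. -39.   1.]
wrist tray_handle 0.61 [519. -47.  39.]
0.91 [[507.0, -175.0], [604.0, -178.0], [611.0, 90.0], [514.0, 93.0]]
```

Run:
```python
from h import *
s=manip.state();R0=R.from_quat(s['tool_rot']).inv()
for p,t in [(1.55,0),(2.0,0.0),(2.4,.0),(2.8,0.05),(3.12,.1)]:
    print(np.round((R.from_rotvec([0,-t,0])*R.from_euler('z',p)*R.from_euler('x',np.pi)*R0).as_rotvec(),3).tolist())
```

```text
[-0.011, -0.149, 0.002]
[0.022, -0.149, 0.451]
[0.053, -0.145, 0.85]
[0.052, -0.179, 1.252]
[0.03, -0.204, 1.574]
```

>>> {"op": "send_rows", "data": {
  "travel": [
    [0,0,0],
    [0,0,0],
    [0,0,0],
    [-0.002,0,0.015],
    [-0.005,0,0.04],
    [-0.01,0,0.07],
    [-0.015,0,0.1],
    [-0.025,0,0.11],
    [-0.035,0,0.11],
    [-0.035,0,0.11],
    [-0.035,0,0.11],
    [-0.035,0,0.11],
    [-0.035,0,0.11],
    [-0.035,0,0.11],
    [-0.035,0,0.11],
    [-0.035,0,0.11],
    [-0.035,0,0.11],
    [-0.035,0,0.11],
    [-0.035,0,0.11],
    [-0.035,0,0.11]
  ],
  "twist": [
    [0,0,0],
    [0,0,0],
    [0,0,0],
    [0,0,0],
    [0,0,0],
    [-0.011,-0.06,0],
    [-0.011,-0.149,0.002],
    [0,-0.149,0.12],
    [0.01,-0.149,0.24],
    [0.015,-0.149,0.35],
    [0.022,-0.149,0.451],
    [0.03,-0.148,0.57],
    [0.04,-0.146,0.69],
    [0.05,-0.145,0.8],
    [0.053,-0.15,0.92],
    [0.053,-0.16,1.04],
    [0.052,-0.17,1.16],
    [0.052,-0.179,1.26],
    [0.04,-0.19,1.38],
    [0.03,-0.204,1.5]
  ],
  "fingers": [200,186,186,186,186,186,186,143,143,143,143,143,143,143,143,143,143,143,143,143]
}}

```text
clock: 45.72
eef_pos: [482.2, -42.6, 134.5]
tool_rot: [0.045, 0.998, 0.001, 0.048]
contact_force: [0.3, 0.1, 0.4]
width: 39.6
gripper_force: 0.0
```

Run:
```python
from h import *
s=manip.state();print(s['clock'],s['eef_pos'],s['qpos'],s['contact_force'],s['width'],tw(3.12,.1))
d=snap('wrist');tips('wrist',['tray','tray_handle','locker_bay'],2)
```

```text
45.7167 [482.15997213 -42.62179647 134.48628139] [-0.1428347   0.10884748  2.24852699  0.01796383  0.6888363  -1.63720215] [0.25688954 0.12371095 0.40545893] 39.631872378277755 [-0.007 -0.004  0.068]
wrist tray_handle 0.9 [522. -43.  42.]
```

>>> {"op": "send_rows", "data": {
  "travel": [
    [0,0,-0.03],
    [0,0,-0.06],
    [0,0,-0.085],
    [0,0,-0.1],
    [0,0,-0.108],
    [0,0,-0.108],
    [0.008,0,-0.108],
    [0.014,0,-0.108],
    [0.02,0,-0.108],
    [0.026,0,-0.108],
    [0.032,-0.001,-0.108],
    [0.038,-0.001,-0.108],
    [0.044,-0.001,-0.108],
    [0.05,-0.001,-0.108],
    [0.055,-0.001,-0.108],
    [0.058,-0.001,-0.108],
    [0.058,-0.001,-0.108]
  ],
  "twist": [
    [0,0,0.04],
    [0,0,0.069],
    [0,0,0.069],
    [0,0,0.069],
    [0,0,0.069],
    [0,0,0.069],
    [0,0,0.069],
    [0,0,0.069],
    [0,0,0.069],
    [0,0,0.069],
    [0,0,0.069],
    [0,0,0.069],
    [0,0,0.069],
    [0,0,0.069],
    [0,0,0.069],
    [0,0,0.069],
    [0,0,0.069]
  ],
  "fingers": [143,143,143,143,143,143,143,143,143,143,143,143,143,143,143,143,143]
}}

```text
clock: 47.33
eef_pos: [541.1, -43.7, 26.6]
tool_rot: [0.013, 0.999, 0.003, 0.048]
contact_force: [-1.1, 0.2, -0.2]
width: 40.3
gripper_force: 0.0
```

Run:
```python
from h import *
s=manip.state();print(s['clock'],s['eef_pos'],s['contact_force'],tw(3.12,.1))
for c in('top','scene','wrist'):
  d=snap(c);tips(c,['tray_handle'],2)
  for e in spotter.cut_out(c,'tray')[:1]:
    P=np.array([atz(d,x,y,24)[:2] for y,x in np.argwhere(e['pixels'])]).astype(np.float32);print(e['p'],len(P),np.round(cv2.boxPoints(cv2.minAreaRect(P))).tolist())
```

```text
47.3333 [541.12168455 -43.69664584  26.56568204] [-1.1280812   0.22501414 -0.16341325] [-0.007 -0.004  0.005]
0.45 129 [[591.0, -209.0], [601.0, -209.0], [608.0, 129.0], [598.0, 129.0]]
0.93 5391 [[584.0, -195.0], [626.0, -197.0], [636.0, 106.0], [593.0, 107.0]]
```

>>> {"op": "send_rows", "data": {
  "travel": [
    [0.003,0,0],
    [0.006,0,0],
    [0.008,0,0],
    [0.009,0,0],
    [0.009,0,0],
    [-0.01,0,0],
    [-0.03,0,0.01],
    [-0.05,0,0.04],
    [-0.06,0,0.08],
    [-0.06,0,0.12],
    [-0.06,0,0.16],
    [-0.06,0,0.2],
    [-0.06,0.04,0.23],
    [-0.06,0.08,0.25],
    [-0.06,0.12,0.25],
    [-0.06,0.16,0.25]
  ],
  "twist": [
    [0,0,0],
    [0,0,0],
    [0,0,0],
    [0,0,0],
    [0,0,0],
    [0,0,0],
    [0,0,0],
    [0,0,0],
    [0,0,0],
    [0,0,0],
    [0,0,0],
    [0,0,0],
    [0,0,0],
    [0,0,0],
    [0,0,0],
    [0,0,0]
  ],
  "fingers": [143,143,143,143,143,143,143,143,143,160,200,255,255,255,255,255]
}}

```text
clock: 49.12
eef_pos: [481.1, 111.2, 279.0]
tool_rot: [0.014, 0.999, 0.003, 0.05]
contact_force: [2.0, -0.3, -0.2]
width: 0.3
gripper_force: 0.0
```

Run:
```python
from h import *
s=manip.state();print(s['clock'],s['eef_pos'],s['contact_force'])
t=None
for c in('top','scene','wrist'):
  d=snap(c);tips(c,['tray_handle','stay_pad','contactor1'],5)
  if c!='scene':
   e=(spotter.cut_out(c,'tray_handle')or[None])[0]
   if e:
    P=np.array([atz(d,x,y,40)[:2] for y,x in np.argwhere(e['pixels'])]).astype(np.float32);print(e['p'],len(P),np.round(cv2.boxPoints(cv2.minAreaRect(P))).tolist())
  if c=='wrist':
   print('front edge local0 proj',[np.round(proj(d,[593-.022*y,-44+y,70])).tolist() for y in(-100,0,100)],[np.round(proj(d,[563-.022*y,-44+y,40])).tolist() for y in(-42,42)])
   w=d['image']
  if c=='top': t=d['image']
cv2.imwrite('pics/c9.png',np.hstack([cv2.resize(t[150:240,200:320],(400,300),interpolation=cv2.INTER_CUBIC),cv2.resize(w,(400,300))]))
```

```text
49.1167 [481.10270591 111.18833909 279.00149027] [ 1.97556944 -0.26312889 -0.23137265]
top tray_handle 0.68 [570. -41.  36.]
top stay_pad 0.78 [655. 238. 172.]
top contactor1 0.77 [677. -21.  70.]
top contactor1 0.71 [675.  46.  71.]
top contactor1 0.69 [ 674. -134.   67.]
top contactor1 0.65 [ 333. -105.    5.]
top contactor1 0.48 [497. 267.  -2.]
0.61 56 [[554.0, -74.0], [577.0, -80.0], [596.0, -0.0], [573.0, 5.0]]
scene stay_pad 0.84 [656. 236. 174.]
scene contactor1 0.74 [354. 178.   4.]
scene contactor1 0.7 [496. 267.  -0.]
scene contactor1 0.63 [ 336. -100.   -2.]
wrist tray_handle 0.64 [571. -46.  41.]
wrist stay_pad 0.92 [655. 240. 174.]
wrist stay_pad 0.61 [575. -42.  41.]
wrist contactor1 0.96 [ 332. -100.   -1.]
wrist contactor1 0.82 [351. 177.   1.]
wrist contactor1 0.8 [ 675. -133.   71.]
0.73 3188 [[561.0, -204.0], [601.0, -205.0], [610.0, 80.0], [569.0, 81.0]]
front edge local0 proj [[103.0, 249.0], [173.0, 245.0], [244.0, 242.0]] [[148.0, 219.0], [205.0, 216.0]]
```

View pics/c9.png

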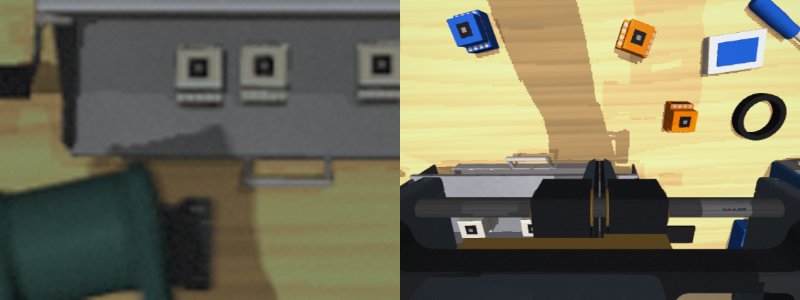

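The only thing changed: one contactor in the locker was knocked about 25 mm in y but still stands (top crop (263,68)). The tray is in, with just its handle out at (290,180). Next is the release paddle at (656,238,174).

Run:
```python
from h import *
s=manip.state();R0=R.from_quat(s['tool_rot']).inv()
for p,t in [(2.7,.0),(2.3,-.1),(1.9,-.15),(1.549,-.2)]:
    print(np.round((R.from_rotvec([t,0,0])*R.from_euler('z',p)*R.from_euler('x',np.pi)*R0).as_rotvec(),3).tolist())
```

```text
[0.015, 0.095, -0.414]
[-0.06, 0.051, -0.817]
[-0.077, -0.005, -1.216]
[-0.087, -0.078, -1.564]
```

>>> {"op": "send_rows", "data": {
  "travel": [
    [0,0.03,0],
    [0,0.06,0],
    [0,0.09,0],
    [0,0.12,0],
    [0.02,0.13,0],
    [0.04,0.13,0],
    [0.07,0.13,0],
    [0.1,0.13,0],
    [0.13,0.13,0],
    [0.16,0.13,0],
    [0.171,0.13,-0.01],
    [0.171,0.13,-0.03],
    [0.171,0.13,-0.04],
    [0.171,0.13,-0.04],
    [0.171,0.13,-0.04],
    [0.171,0.13,-0.04]
  ],
  "twist": [
    [0.005,0.04,-0.12],
    [0.01,0.08,-0.24],
    [0.015,0.095,-0.36],
    [0,0.09,-0.48],
    [-0.02,0.08,-0.6],
    [-0.04,0.07,-0.72],
    [-0.06,0.051,-0.82],
    [-0.065,0.035,-0.94],
    [-0.07,0.015,-1.06],
    [-0.077,-0.005,-1.18],
    [-0.08,-0.03,-1.3],
    [-0.084,-0.05,-1.42],
    [-0.087,-0.07,-1.52],
    [-0.087,-0.078,-1.564],
    [-0.087,-0.078,-1.564],
    [-0.087,-0.078,-1.564]
  ],
  "fingers": [255,255,255,255,255,255,255,255,255,255,255,255,255,255,255,255]
}}

```text
clock: 51.15
eef_pos: [651.3, 239.5, 236.3]
tool_rot: [0.71, 0.697, -0.07, 0.071]
contact_force: [0.3, 0.2, -0.2]
width: 0.3
gripper_force: 0.0
```

Run:
```python
from h import *
s=manip.state();print(s['clock'],s['eef_pos'],s['contact_force'],R.from_quat(s['tool_rot']).as_matrix().round(2).tolist())
for c in('scene','wrist'):
  d=snap(c);tips(c,['stay_pad','contactor1','door_handle'],4)
```

```text
51.15 [651.3057676  239.48631514 236.32146199] [ 0.3085873   0.17532216 -0.23899361] [[0.02, 1.0, -0.0], [0.98, -0.02, -0.2], [-0.2, 0.0, -0.98]]
scene stay_pad 0.68 [655. 236. 174.]
scene contactor1 0.96 [495. 270.  -2.]
scene contactor1 0.93 [351. 177.   0.]
scene contactor1 0.82 [ 335. -100.   -2.]
scene door_handle 0.77 [722. -45. 327.]
wrist stay_pad 0.77 [657. 238. 174.]
wrist contactor1 0.91 [352. 181.  -1.]
wrist contactor1 0.82 [499. 269.   2.]
wrist contactor1 0.78 [ 335. -102.    1.]
```

>>> {"op": "send_rows", "data": {
  "travel": [
    [0.003,0.006,-0.02],
    [0.003,0.006,-0.04],
    [0.003,0.006,-0.05],
    [0.003,0.006,-0.055],
    [0.003,0.006,-0.058],
    [0.003,0.006,-0.058]
  ],
  "twist": [
    [0,0,0],
    [0,0,0],
    [0,0,0],
    [0,0,0],
    [0,0,0],
    [0,0,0]
  ],
  "fingers": [255,255,255,255,255,255]
}}

```text
clock: 52.05
eef_pos: [654.2, 245.4, 178.4]
tool_rot: [0.711, 0.696, -0.07, 0.071]
contact_force: [-0.8, -0.1, 0.7]
width: 0.1
gripper_force: 0.0
```

>>> {"op": "send_rows", "data": {
  "travel": [
    [0,0,-0.003],
    [0,0,-0.006],
    [0,0,-0.008],
    [0,0,-0.008]
  ],
  "twist": [
    [0,0,0],
    [0,0,0],
    [0,0,0],
    [0,0,0]
  ],
  "fingers": [255,255,255,255]
}}

```text
clock: 52.38
eef_pos: [654.1, 245.5, 170.2]
tool_rot: [0.711, 0.696, -0.07, 0.071]
contact_force: [-1.3, 0.3, -0.4]
width: 0.5
gripper_force: 0.0
```

>>> {"op": "send_rows", "data": {
  "travel": [
    [0,0,-0.003],
    [0,0,-0.006],
    [0,0,-0.006]
  ],
  "twist": [
    [0,0,0],
    [0,0,0],
    [0,0,0]
  ],
  "fingers": [255,255,255]
}}

```text
clock: 52.63
eef_pos: [653.9, 245.5, 163.8]
tool_rot: [0.711, 0.696, -0.07, 0.071]
contact_force: [-1.2, 1.7, 0.9]
width: 0.6
gripper_force: 0.4
```

>>> {"op": "send_rows", "data": {
  "travel": [
    [0,0,-0.003],
    [0,0,-0.006],
    [0,0,-0.006]
  ],
  "twist": [
    [0,0,0],
    [0,0,0],
    [0,0,0]
  ],
  "fingers": [255,255,255]
}}

```text
clock: 52.88
eef_pos: [653.9, 245.5, 157.6]
tool_rot: [0.711, 0.696, -0.07, 0.071]
contact_force: [-0.7, 1.2, 1.8]
width: 0.2
gripper_force: 1.4
```

Run:
```python
from h import *
s=manip.state();print(s['eef_pos'],s['contact_force'],s['ft_torque'])
for c in('scene','wrist'):
  d=snap(c);tips(c,['stay_pad','door_handle'],2)
  print(np.round(proj(d,s['eef_pos'])))
  for e in spotter.cut_out(c,'stay_pad')[:1]:
    ys,xs=np.nonzero(e['pixels']);print(len(xs),xs.min(),xs.max(),ys.min(),ys.max())
```

```text
[653.88014487 245.51277527 157.63907078] [-0.68607254  1.18078358  1.81575592] [0.31826377 0.07545764 0.01999794]
scene stay_pad 0.85 [654. 237. 164.]
scene door_handle 0.8 [716. -44. 328.]
[334. 272.]
383 284 335 256 292
wrist stay_pad 0.73 [653. 238. 162.]
[279. 243.]
1843 250 433 224 348
```

>>> {"op": "send_rows", "data": {
  "travel": [
    [0,0,-0.003],
    [0,0,-0.006],
    [0,0,-0.006]
  ],
  "twist": [
    [0,0,0],
    [0,0,0],
    [0,0,0]
  ],
  "fingers": [255,255,255]
}}

```text
clock: 53.53
eef_pos: [653.8, 245.5, 151.6]
tool_rot: [0.711, 0.696, -0.07, 0.071]
contact_force: [-2.4, 2.2, 3.6]
width: 0.2
gripper_force: 2.0
```

>>> {"op": "send_rows", "data": {
  "travel": [
    [0,0,-0.003],
    [0,0,-0.005],
    [0,0,-0.005],
    [0,0,-0.005],
    [0,0,-0.005],
    [0,0,-0.005],
    [0,0,-0.005],
    [0,0,-0.005]
  ],
  "twist": [
    [0,0,0],
    [0,0,0],
    [0,0,0],
    [0,0,0],
    [0,0,0],
    [0,0,0],
    [0,0,0],
    [0,0,0]
  ],
  "fingers": [255,255,255,255,255,255,255,255]
}}

```text
clock: 54.2
eef_pos: [654.0, 245.5, 147.4]
tool_rot: [0.711, 0.696, -0.07, 0.071]
contact_force: [-4.9, 1.5, 4.3]
width: 0.6
gripper_force: 2.7
```

Run:
```python
from h import *
s=manip.state();print(s['clock'],s['eef_pos'],s['contact_force'])
for c in('scene',):
  d=snap(c);tips(c,['stay_pad','door_handle'],2)
```

```text
54.2 [654.02518221 245.530189   147.43759697] [-4.88991663  1.49364849  4.27146255]
scene stay_pad 0.62 [653. 234. 153.]
scene door_handle 0.89 [663. -43. 325.]
```

The door has unlocked and is already below 2.0 rad. Let go and clear out while it sinks.

>>> {"op": "send_rows", "data": {
  "travel": [
    [0,0.004,0.02],
    [0,0.012,0.06],
    [0,0.024,0.1],
    [-0.01,0.03,0.14],
    [-0.04,0.03,0.17],
    [-0.08,0.03,0.19],
    [-0.12,0.03,0.2],
    [-0.15,0.03,0.2],
    [-0.15,0.03,0.2],
    [-0.15,0.03,0.2],
    [-0.15,0.03,0.2],
    [-0.15,0.03,0.2],
    [-0.15,0.03,0.2],
    [-0.15,0.03,0.2],
    [-0.15,0.03,0.2],
    [-0.15,0.03,0.2],
    [-0.15,0.03,0.2],
    [-0.15,0.03,0.2],
    [-0.15,0.03,0.2],
    [-0.15,0.03,0.2]
  ],
  "twist": [
    [0,0,0],
    [0,0,0],
    [0,0,0],
    [0.05,0,0],
    [0.1,0,0],
    [0.15,0,0],
    [0.2,0,0],
    [0.2,0,0],
    [0.2,0,0],
    [0.2,0,0],
    [0.2,0,0],
    [0.2,0,0],
    [0.2,0,0],
    [0.2,0,0],
    [0.2,0,0],
    [0.2,0,0],
    [0.2,0,0],
    [0.2,0,0],
    [0.2,0,0],
    [0.2,0,0]
  ],
  "fingers": [255,255,255,255,255,255,255,255,255,255,255,255,255,255,255,255,255,255,255,255]
}}

```text
clock: 56.02
eef_pos: [504.2, 275.5, 347.4]
tool_rot: [0.714, 0.7, -0.0, -0.0]
contact_force: [0.8, 0.0, 0.2]
width: 0.7
gripper_force: 0.0
```

Run:
```python
from h import *
s=manip.state();print(s['clock'],s['eef_pos'],s['qpos'],s['contact_force'])
for c in('scene','top'):
  d=snap(c);tips(c,['stay_pad','door_handle'],2)
R0=R.from_quat(s['tool_rot']).inv()
for p in [1.549,1.9,2.3,2.7,3.12]:
    print(np.round((R.from_euler('z',p)*R.from_euler('x',np.pi)*R0).as_rotvec(),3).tolist())
```

```text
56.0167 [504.15284292 275.51739097 347.38965183] [4.59549351e-01 3.77926988e-02 1.88207999e+00 7.35139166e-05
 1.22199942e+00 4.80315988e-01] [0.84389712 0.04017441 0.24660125]
scene stay_pad 0.67 [659. 238. 176.]
scene door_handle 0.74 [578. -40. 237.]
scene door_handle 0.26 [703. -39. 197.]
top stay_pad 0.75 [ 521. -511.    8.]
top stay_pad 0.64 [658. 235. 172.]
top door_handle 0.61 [576. -45. 232.]
top door_handle 0.33 [657. 237. 173.]
[0.0, -0.0, -0.001]
[0.0, -0.0, 0.35]
[0.0, -0.0, 0.75]
[0.0, -0.0, 1.15]
[0.0, -0.0, 1.57]
```

>>> {"op": "send_rows", "data": {
  "travel": [
    [0,0,0],
    [0,0,0],
    [0,-0.02,0],
    [0,-0.05,0],
    [0,-0.08,0],
    [0,-0.11,0],
    [0.01,-0.14,0],
    [0.02,-0.17,0],
    [0.03,-0.2,0],
    [0.04,-0.23,0],
    [0.05,-0.26,0],
    [0.06,-0.29,0],
    [0.07,-0.32,0],
    [0.078,-0.32,-0.01],
    [0.078,-0.32,-0.02],
    [0.078,-0.32,-0.04],
    [0.078,-0.32,-0.06],
    [0.078,-0.32,-0.07],
    [0.078,-0.32,-0.07],
    [0.078,-0.32,-0.07]
  ],
  "twist": [
    [0,0,0.1],
    [0,0,0.2],
    [0,0,0.3],
    [0,0,0.4],
    [0,0,0.5],
    [0,0,0.6],
    [0,0,0.7],
    [0,0,0.8],
    [0,0,0.9],
    [0,0,1.0],
    [0,0,1.1],
    [0,0,1.2],
    [0,0,1.3],
    [0,0,1.4],
    [0,0,1.5],
    [0,0,1.57],
    [0,0,1.57],
    [0,0,1.57],
    [0,0,1.57],
    [0,0,1.57]
  ],
  "fingers": [255,255,255,255,255,255,255,255,255,255,255,255,255,255,255,255,255,255,255,255]
}}

```text
clock: 57.98
eef_pos: [582.2, -44.4, 277.6]
tool_rot: [0.011, 1.0, -0.0, -0.0]
contact_force: [0.3, -0.0, 0.5]
width: 0.1
gripper_force: 0.0
```

Run:
```python
from h import *
s=manip.state();print(s['clock'],s['eef_pos'],s['contact_force'])
for c in('scene','wrist'):
  d=snap(c);tips(c,['door_handle','door_hinge'],2)
```

```text
57.9833 [582.17272162 -44.43396615 277.55147068] [ 0.3471548  -0.04685637  0.51824376]
scene door_handle 0.93 [576. -40. 170.]
scene door_hinge 0.69 [704. -42. 198.]
wrist door_handle 0.7 [578. -45. 164.]
```

>>> {"op": "send_rows", "data": {
  "travel": [
    [0.001,0,-0.03],
    [0.001,0,-0.06],
    [0.001,0,-0.085],
    [0.001,0,-0.1],
    [0.001,0,-0.105],
    [0.001,0,-0.108],
    [0.001,0,-0.111],
    [0.001,0,-0.114],
    [0.001,0,-0.117],
    [0.001,0,-0.119],
    [0.001,0,-0.121],
    [0.001,0,-0.123],
    [0.001,0,-0.125],
    [0.001,0,-0.126],
    [0.001,0,-0.127],
    [0.001,0,-0.128],
    [0.001,0,-0.129],
    [0.001,0,-0.13],
    [0.001,0,-0.131],
    [0.001,0,-0.132]
  ],
  "twist": [
    [0,0,0],
    [0,0,0],
    [0,0,0],
    [0,0,0],
    [0,0,0],
    [0,0,0],
    [0,0,0],
    [0,0,0],
    [0,0,0],
    [0,0,0],
    [0,0,0],
    [0,0,0],
    [0,0,0],
    [0,0,0],
    [0,0,0],
    [0,0,0],
    [0,0,0],
    [0,0,0],
    [0,0,0],
    [0,0,0]
  ],
  "fingers": [255,255,255,255,255,255,255,255,255,255,255,255,255,255,255,255,255,255,255,255]
}}

```text
clock: 59.95
eef_pos: [583.2, -44.5, 145.3]
tool_rot: [0.011, 1.0, -0.0, 0.0]
contact_force: [1.7, -0.3, 2.0]
width: 0.5
gripper_force: 0.5
```

>>> {"op": "send_rows", "data": {
  "travel": [
    [0,0,-0.001],
    [0,0,-0.002],
    [0,0,-0.003],
    [0,0,-0.004]
  ],
  "twist": [
    [0,0,0],
    [0,0,0],
    [0,0,0],
    [0,0,0]
  ],
  "fingers": [255,255,255,255]
}}

```text
clock: 60.28
eef_pos: [583.2, -44.5, 141.3]
tool_rot: [0.011, 1.0, -0.0, 0.0]
contact_force: [2.2, -0.3, 1.5]
width: 0.1
gripper_force: 0.7
```

Pushing it home in small steps, watching the force rise when it seats.

>>> {"op": "send_rows", "data": {
  "travel": [
    [0,0,-0.001],
    [0,0,-0.002],
    [0,0,-0.003],
    [0,0,-0.003]
  ],
  "twist": [
    [0,0,0],
    [0,0,0],
    [0,0,0],
    [0,0,0]
  ],
  "fingers": [255,255,255,255]
}}

```text
clock: 60.62
eef_pos: [583.3, -44.5, 138.6]
tool_rot: [0.011, 1.0, -0.0, 0.0]
contact_force: [-1.0, 0.1, 5.4]
width: 0.5
gripper_force: 2.8
```

>>> {"op": "send_rows", "data": {
  "travel": [
    [0,0,-0.001],
    [0,0,-0.002],
    [0,0,-0.002]
  ],
  "twist": [
    [0,0,0],
    [0,0,0],
    [0,0,0]
  ],
  "fingers": [255,255,255]
}}

```text
clock: 60.87
eef_pos: [583.5, -44.5, 138.0]
tool_rot: [0.011, 1.0, -0.0, 0.0]
contact_force: [-11.0, 0.2, 28.6]
width: 0.6
gripper_force: 14.0
```

Run:
```python
from h import *
s=manip.state();print(s['clock'],s['eef_pos'],s['contact_force'])
for c in('scene','top'):
  d=snap(c);tips(c,['door_handle'],2)
```

```text
60.8667 [583.51892168 -44.51770392 138.0384133 ] [-10.99709157   0.21364059  28.56651107]
scene door_handle 0.9 [586. -39. 142.]
```

The force jumped to 29 N, so the door is seated. Lift off and verify everything.

>>> {"op": "send_rows", "data": {
  "travel": [
    [0,0,0.002],
    [0,0,0.006],
    [0,0,0.03],
    [0,0,0.07],
    [-0.02,0,0.11],
    [-0.04,-0.03,0.15],
    [-0.06,-0.07,0.19],
    [-0.07,-0.11,0.22],
    [-0.07,-0.15,0.24],
    [-0.07,-0.19,0.24],
    [-0.07,-0.23,0.24],
    [-0.07,-0.23,0.24]
  ],
  "twist": [
    [0,0,0],
    [0,0,0],
    [0,0,0],
    [0,0,0],
    [0,0,0],
    [0,0,0],
    [0,0,0],
    [0,0,0],
    [0,0,0],
    [0,0,0],
    [0,0,0],
    [0,0,0]
  ],
  "fingers": [255,255,255,255,255,255,255,255,255,255,255,255]
}}

```text
clock: 62.07
eef_pos: [512.5, -276.8, 377.5]
tool_rot: [0.011, 1.0, -0.001, 0.001]
contact_force: [0.9, 1.0, 0.2]
width: 0.1
gripper_force: 0.0
```

Run:
```python
from h import *
s=manip.state();print(s['clock'],s['eef_pos'],s['contact_force'])
for c in('scene','top','wrist'):
  d=snap(c);tips(c,['door_handle','tray_handle','contactor1'],6)
  e=(spotter.cut_out(c,'tray_handle')or[None])[0]
  if e and c!='scene':
    P=np.array([atz(d,x,y,40)[:2] for y,x in np.argwhere(e['pixels'])]).astype(np.float32);print(e['p'],len(P),np.round(cv2.boxPoints(cv2.minAreaRect(P))).tolist())
```

```text
62.0667 [ 512.51420899 -276.79586497  377.50754645] [0.89805628 1.0160759  0.23228935]
scene door_handle 0.72 [587. -44. 143.]
scene contactor1 0.91 [354. 180.   1.]
scene contactor1 0.57 [496. 268.  -2.]
scene contactor1 0.5 [ 334. -103.   -3.]
top door_handle 0.95 [588. -44. 145.]
top door_handle 0.64 [706. -49. 202.]
top tray_handle 0.5 [571. -38.  39.]
top contactor1 0.63 [498. 269.  -4.]
top contactor1 0.53 [355. 179.  -1.]
top contactor1 0.49 [ 331. -108.    4.]
0.52 89 [[570.0, -83.0], [587.0, -83.0], [589.0, 3.0], [571.0, 3.0]]
wrist door_handle 0.74 [585. -45. 140.]
wrist tray_handle 0.69 [572. -46.  42.]
wrist contactor1 0.62 [ 334. -101.   -3.]
wrist contactor1 0.56 [351. 178.   0.]
0.69 636 [[562.0, -217.0], [589.0, -217.0], [598.0, 107.0], [571.0, 108.0]]
```

```bash
python3 -c "
from station import manip
print(manip.close_job())"
```

```text
the job is handed in; nothing more can be done
None
```

I handed the job in at about 62 s: three contactors stand upright in the locker, the tray is under it with only its handle out, and the door was lowered and pushed shut. One contactor was knocked about 25 mm sideways inside the locker but was still upright when last seen, before the door was lowered.

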